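# Hang the potato masher on the utensil carousel

## Task

Turn the utensil carousel until its empty peg points straight at you, then hang the potato masher on that peg by the hole in its grip: slide it along until you feel it touch the peg's collar, and lower it so that it drops into the groove beside the collar and hangs there freely, the peg still pointing at you. Leave the masher alone until the peg is in front, work with a light hand (never more than about 20 N on the carousel, by the robot or by the masher), and do not disturb the things standing around.

Things in the scene. Friction and masses are not known exactly. Their poses are not given: they have to be found in the camera images.
- carousel (a joint): angle of the carousel's crown about its post, rad. 0: the empty peg points straight at the robot (world -x); positive is counter-clockwise from above, so at +1.57 it points to the robot's right (-y). Starts at 0.8 to 1.6. Friction about 0.22 N m (2.5 N at 88 mm from the axis); stays where it is left. Push a peg sideways to turn it.
- hub (a point): centre of the carousel's crown, on the turning axis, level with the four pegs' axes (200 mm above the worktop); turns with it. Hub 40 mm across, top 12 mm above this point. Four level pegs form a cross. Three are full: 16 mm thick from 72 mm to their ends 105 mm from the axis, with a utensil up to 40 mm wide hanging at 66 mm to 145 mm below. The empty peg lies along this frame's -x.
- socket (a point): mouth of the empty peg's steel socket, on the peg's axis, 40 mm from the turning axis; -x of this frame points out along the peg. Outwards from here the wooden peg has a round collar (31 mm across, 6 mm thick), then a groove 12 mm wide where it is only 6 mm thick, then a plain part 16 mm thick and 33 mm long to its free end.
- stand: fixed foot (150 mm across, 18 mm high) and post (16 mm) of the carousel, carrying the crown; origin under its centre on the worktop. The empty peg is telescopic, drawn out by an unknown amount: the outer face of its collar is 52 to 74 mm from the turning axis. That is not measured and must be felt; pushed endwise the peg does not give below 45 N.
- masher_eye (a point): centre of the hanging hole of the potato masher, 135 mm above its underside. The hole, 25 mm in diameter, runs along this frame's x through the flat wooden grip (8 mm thick in x, 44 mm wide in y, 75 to 155 mm above the underside); z is up. Hung in the groove, this point is 9.5 mm below the peg's axis; lying on the thick part of the peg, only 4.5 mm below.
- masher_grip (a point): middle of the masher's wooden grip, 17 mm below the hole's centre and 118 mm above the underside: take it here from above, across its 44 mm width (y). The masher, 140 to 240 g and 155 mm tall, stands upright on its round steel foot, 70 mm across.
- dish: black oval spoon rest, 73x94x11 mm, origin under its centre; leave alone
- spice: spice jar with a green cap, 46x46x106 mm, origin under its centre; leave alone
- lid_jar: white jar with a wooden lid, 74x74x85 mm, origin under its centre; leave alone
- timer: white and black wind-up kitchen timer, 62x62x54 mm, origin under its centre; leave alone
Things that resemble listed ones, but are neither listed nor needed, are in the scene too. Leave any yellow look-alike of the part that bears masher_eye alone.

How it is judged:
By the outcome, as a careful person would: the job done as asked, in the order asked, and still so for the second after the job is handed in, with the robot touching nothing.
It also fails if it takes over 72 s, if anything falls off the work surface, if the arm or the gripper's body presses on something with over 40 N, if the wrist force passes 120 N, or if a joint passes its speed limit or range.

## Robot

A 7-joint arm with a two-finger parallel gripper is mounted at the origin on a cart in front of the work surface, level with it; the furniture and walls round the work are solid. World frame = base frame: x ahead of the robot, y to its left, z up, the work surface at z = 0. Lengths are in m, angles in rad, forces in N, time in s.
With the tool pointing down it reaches from about 0.4 to 0.875 m from the base axis. Payload 6.5 kg.
Tool frame: the origin (TCP) lies on the centre line of the jaws, within the pads' length; the fingertips stand robot.tips_ahead ahead of it and the grasp point (between the pads) lies 5 mm behind it (robot.tips_ahead is the distance from the TCP to the fingertips, in m); z points along the fingers, x is the direction in which the jaws open and shut, and the axes are right-handed (so a half turn about z gives the same grasp; the last joint's range is limited). The gripper opens to 88 mm and grips with 3 to 60 N. Pads are 18 mm wide; open, the fingers measure 123 mm over their backs; the gripper's body (75 mm by 187 mm) begins 45 mm behind the grasp point.
Start: joints at [-1.223, 0.536, -0.004, 1.538, 0.003, 1.067, -0.071], TCP at [0.261, 0.595, 0.253] pointing down, gripper open.
Joint ranges: [-2.7, 2.7], [-0.37, 2.16], [-1.27, 1.26], [0.24, 2.4], [-1.31, 4.45], [0.19, 1.91], [-2.76, 2.76]. Speed limits (rad/s): [2.39, 2.39, 3.14, 3.14, 3.14, 3.14, 3.14].

## Interface

Orientations are given as a unit quaternion [w, x, y, z].
In Python, from bench import robot gives the robot as it stands. The module is installed in compiled form; this text tells all that it offers.
- The arm moves only by the tool servo_tool, never from a script. Its argument "commands" is a list of rows, each an object of numbers: "fingers": the opening in per cent of the stroke, from 0 (shut) to 100 (fully open); "x", "y", "z": the shift along the tool's x, y, z in mm; "wx", "wy", "wz": the turn, a rotation vector about the tool's x, y, z in degrees. In form: [{"fingers": .., "x": .., "y": .., "z": .., "wx": .., "wy": .., "wz": ..}, ...]. A call has 1 to 12 rows; each row is the pose to reach, as a shift and turn from the pose commanded when the call began, along the tool's axes at that moment; what a row does not reach only later rows make up. A row lasts 1/8 s, in which the tool goes at most 62.5 mm and 10.7 degrees, less where a joint would pass 70% of its speed; a pose out of reach is approached as far as the arm can. A call with a gripper value outside its range is refused whole. The fingers move at their own pace and stop on an object; "newtons" is the grip in N (left out, the last holds). Time passes only in rows, so rows that repeat a pose let the fingers close. It gives the time, the measured TCP pose, the force and the opening at its end, in the units of the state.
- robot.sense(): the state, without advancing time (a new reading comes with each control period).
- robot.camera(name): name is "scene" or "top" or "wrist"; returns a dict with "image" (480x640x3 uint8, blue, green, red), "fx", "fy", "cx", "cy" (pixels), "pose" (4x4, takes a point from camera to world coordinates). Camera axes: x right, y down, z forward; pixel columns grow to the right and rows downward; lengths in m; the calibration is good to about 2 mm. A picture is of the moment at which its call begins. There is no depth.
- robot.job_done(): hands the job in, once; it reports no verdict.
The state is a dict: "time": time; "qpos": joint angles; "dq": joint speeds; "effort": joint torques, N m; "position": TCP position; "eef_rot": TCP orientation; "ft_force": force on the tool from outside, world axes, zero at the start; "wrist_torque": the same for the moment, N m; "opening": finger opening in m.
Only numpy, scipy, OpenCV 4.12 (cv2) and the standard library are available. Lean on these libraries where they do the work, as an engineer would, in place of code of your own. Each camera call takes 0.05 s, during which the arm holds its last target.

## Working session

There is one attempt and no reset: what is moved stays moved. The work goes in short steps, Python scripts to look and compute and a tool call to move; the robot and the scene stay as the last step left them, time stands still between calls to the robot, and variables do not carry over. Pictures are saved under pics/ and viewed, and the job is handed in when it is done.

Besides the shell and the picture viewer there is one more tool, called after "Call:" by a JSON object that holds its "api" and its "payload", one argument or row to a line. servo_tool: Moves the arm, as the interface text tells. Its arguments: {"type":"object","properties":{"commands":{"type":"array"},"newtons":{"type":"number"}},"required":["commands"]}

```bash
mkdir -p pics; cat > h.py <<'E'
import numpy as np, cv2
from bench import robot
from scipy.spatial.transform import Rotation as R
def save(cam,name):
    c=robot.camera(cam); cv2.imwrite(f'pics/{name}.png',c['image']); np.savez(f'pics/{name}.npz',**{k:np.array(c[k]) for k in c}); return c
def load(name): 
    d=np.load(f'pics/{name}.npz'); return {k:d[k] for k in d}
def ray(c,u,v):
    d=np.array([(u-c['cx'])/c['fx'],(v-c['cy'])/c['fy'],1.]); P=np.array(c['pose']); d=P[:3,:3]@d; return P[:3,3],d/np.linalg.norm(d)
def onz(c,u,v,z):
    o,d=ray(c,u,v); return o+d*(z-o[2])/d[2]
def proj(c,p):
    P=np.array(c['pose']); q=P[:3,:3].T@(np.array(p)-P[:3,3]); return np.array([c['fx']*q[0]/q[2]+c['cx'],c['fy']*q[1]/q[2]+c['cy']])
def tri(c1,a,c2,b):
    o1,d1=ray(c1,*a);o2,d2=ray(c2,*b); A=np.stack([d1,-d2],1); s=np.linalg.lstsq(A,o2-o1,rcond=None)[0]; p=o1+d1*s[0];q=o2+d2*s[1]; return (p+q)/2,np.linalg.norm(p-q)
E
python3 - <<'E'
from h import *
for n in ['scene','top','wrist']:
    c=save(n,n+'0'); print(n,c['fx'],c['cx'],c['cy'],np.round(c['pose'],3).tolist())
s=robot.sense(); print({k:np.round(v,3).tolist() for k,v in s.items()}, robot.tips_ahead)
E
```

```text
scene 491.2055553587773 314.9549526035706 238.80140472071437 [[0.856, -0.375, 0.356, 0.037], [-0.517, -0.601, 0.61, -0.684], [-0.015, -0.706, -0.708, 0.99], [0.0, 0.0, 0.0, 1.0]]
top 444.65357493556155 318.77929743654283 235.88076358188886 [[-0.018, -0.993, 0.118, 0.335], [-1.0, 0.018, 0.006, 0.054], [-0.008, -0.118, -0.993, 1.351], [0.0, 0.0, 0.0, 1.0]]
wrist 393.55200026750833 323.3859597138153 229.63553265217053 [[0.402, 0.87, 0.286, 0.187], [0.916, -0.381, -0.128, 0.629], [-0.002, 0.314, -0.95, 0.385], [0.0, 0.0, 0.0, 1.0]]
{'time': 0.15, 'qpos': [-1.223, 0.537, -0.004, 1.539, 0.003, 1.067, -0.071], 'dq': [0.001, -0.003, 0.0, -0.001, -0.002, 0.0, -0.003], 'effort': [0.002, -57.133, 0.992, -25.183, -0.056, 0.015, 0.0], 'position': [0.261, 0.595, 0.252], 'eef_rot': [0.0, 0.837, 0.547, -0.001], 'ft_force': [1.103, 0.466, -1.125], 'wrist_torque': [-0.013, 0.007, -0.023], 'opening': 0.088} 0.014
```

View pics/scene0.png

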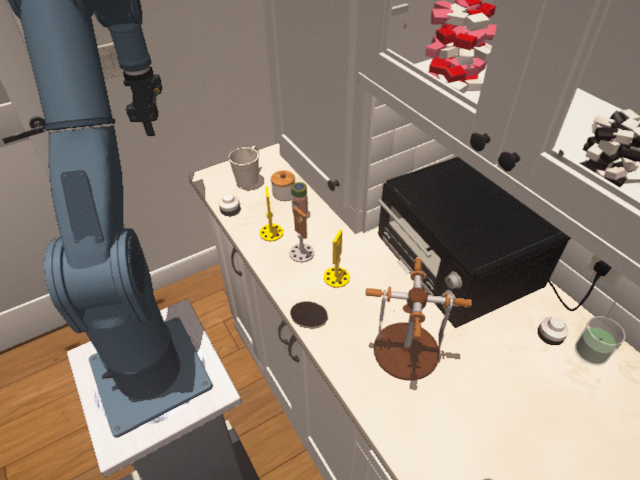

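View pics/top0.png

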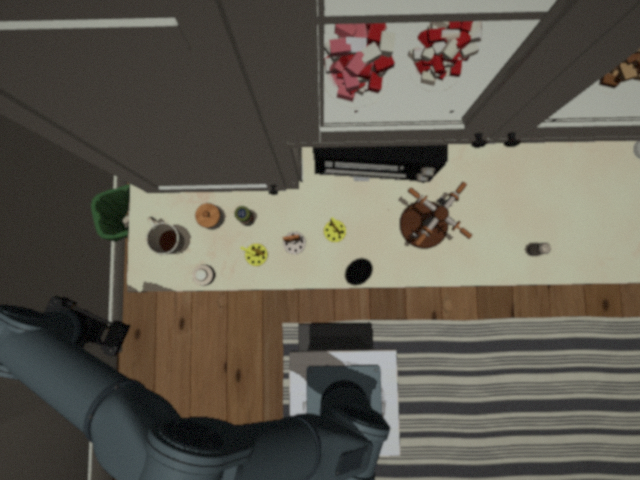

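View pics/wrist0.png

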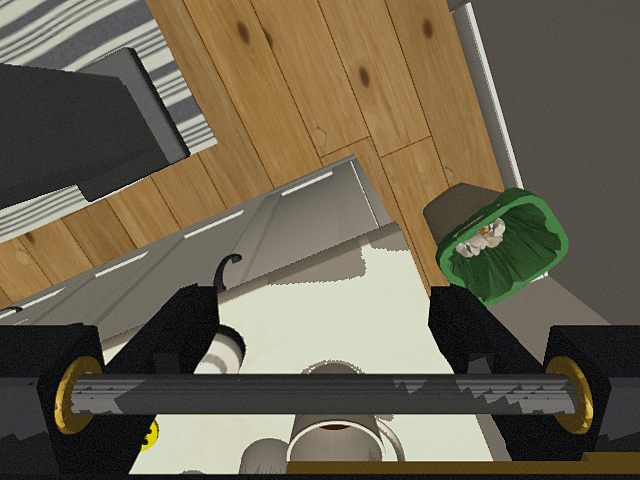

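The scene view shows the carousel at (410,310). The grey-footed masher with the brown grip is at (302,235). Two yellow look-alikes stand at (270,215) and (337,260), and the spice jar is just behind the masher at (300,195). I'll crop closer to check.

```bash
python3 - <<'E'
from h import *
a=cv2.imread('pics/scene0.png');b=cv2.imread('pics/top0.png')
def crop(im,x,y,w,h,s): return cv2.resize(im[y:y+h,x:x+w],None,fx=s,fy=s,interpolation=cv2.INTER_CUBIC)
cv2.imwrite('pics/c1.png',crop(a,345,245,140,140,5)[:600])
cv2.imwrite('pics/c2.png',crop(a,235,170,130,120,5))
cv2.imwrite('pics/c3.png',crop(b,380,170,100,90,6))
cv2.imwrite('pics/c4.png',crop(b,180,190,200,100,4))
E
```

```text
(no output)
```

View pics/c1.png

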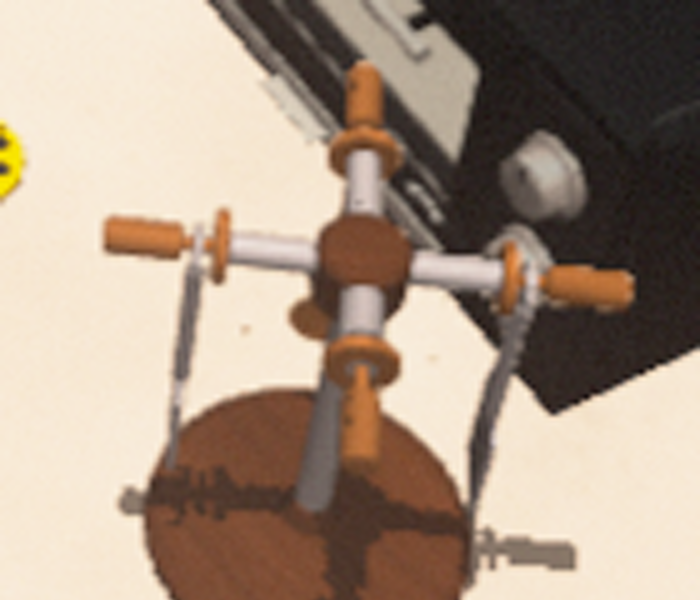

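View pics/c2.png

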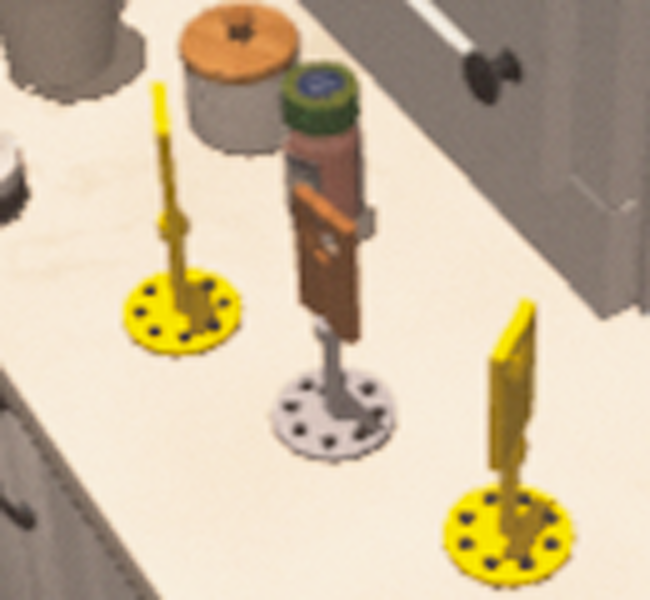

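View pics/c3.png

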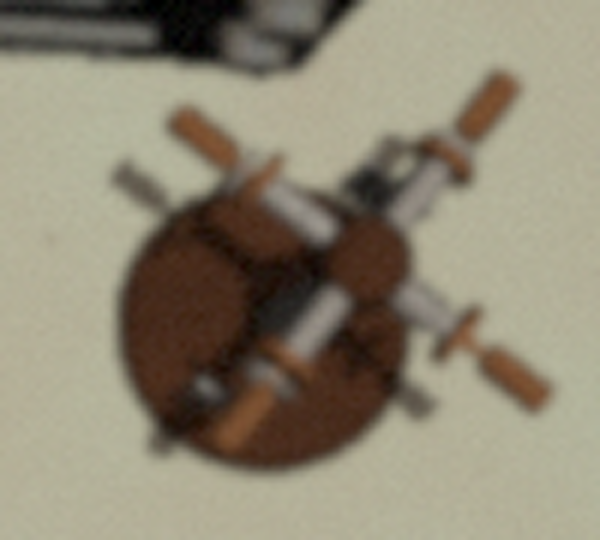

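View pics/c4.png

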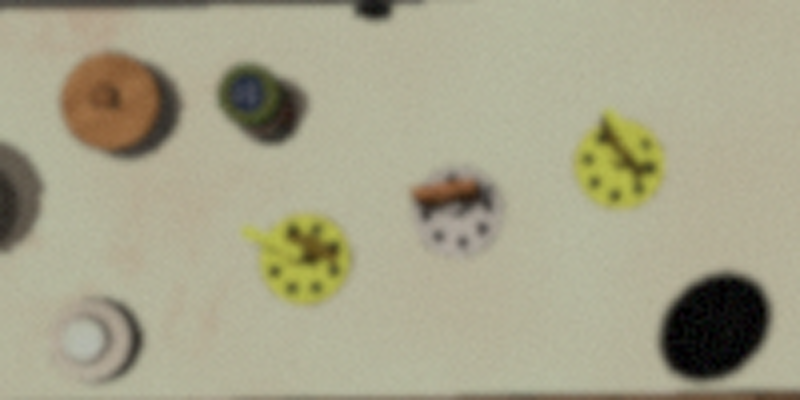

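```bash
python3 - <<'E'
from h import *
s=load('scene0');t=load('top0')
def both(n,a,b):
    p,e=tri(s,a,t,b); print(n,np.round(p,4),'gap',round(e,4)); return p
S=lambda x,y:(345+x/5,245+y/5); T=lambda x,y:(380+x/6,170+y/6)
h=both('hubtop',S(365,250),T(370,258))
print('hub onz',onz(s,*S(365,250),.212),onz(t,*T(370,258),.212))
for n,a,b in [('tip',S(362,452),T(540,388)),('opp',S(364,75),T(182,118)),('left(scene)',S(112,236),T(228,440)),('right',S(625,288),T(505,85))]:
    both(n,a,b); A=onz(s,*a,.2);B=onz(t,*b,.2); print('   ',np.round(A,4),np.round(B,4))
S=lambda x,y:(235+x/5,170+y/5); T=lambda x,y:(180+x/4,190+y/4)
for n,a,b in [('grip topL',S(297,188),T(413,193)),('grip topR',S(355,220),T(478,182))]:
    both(n,a,b);print('   ',onz(s,*a,.155),onz(t,*b,.155))
print('foot',onz(s,*S(334,413),0.003),onz(t,*T(457,212),0.003))
print('jar',onz(t,*T(250,95),.106),'yel1',onz(t,*T(305,258),.003),'yel2',onz(t,*T(618,163),.003),'dish',onz(t,*T(716,327),.01))
print('stand',onz(t,*[380+263/6,170+325/6],.018))
# masks
for n,c,r in [('s',s,None),('t',t,None)]:
    hsv=cv2.cvtColor(c['image'],cv2.COLOR_BGR2HSV)
    m=cv2.inRange(hsv,(5,110,90),(18,255,255))
    nn,l,st,ce=cv2.connectedComponentsWithStats(m)
    for i in range(1,nn):
        if st[i,4]>20 : print(n,st[i],np.round(ce[i],1))
E
```

```text
hubtop [ 0.5232 -0.2584  0.2106] gap 0.0021
hub onz [ 0.52128822 -0.25885855  0.212     ] [ 0.52393698 -0.25864352  0.212     ]
tip [ 0.4651 -0.3299  0.2047] gap 0.0042
    [ 0.4655 -0.3271  0.2   ] [ 0.4675 -0.3326  0.2   ]
opp [ 0.5876 -0.181   0.2053] gap 0.0022
    [ 0.5902 -0.1773  0.2   ] [ 0.5898 -0.1826  0.2   ]
left(scene) [ 0.4455 -0.195   0.2036] gap 0.0032
    [ 0.4458 -0.1923  0.2   ] [ 0.4473 -0.1966  0.2   ]
right [ 0.6011 -0.3238  0.2042] gap 0.0005
    [ 0.6044 -0.3219  0.2   ] [ 0.6018 -0.325   0.2   ]
grip topL [0.471  0.1577 0.1569] gap 0.002
    [0.47107526 0.15995804 0.155     ] [0.47220193 0.15744645 0.155     ]
grip topR [0.4778 0.1127 0.1659] gap 0.0006
    [0.48393344 0.12307518 0.155     ] [0.47889437 0.11331187 0.155     ]
foot [0.47512751 0.13934696 0.003     ] [0.47448587 0.13710027 0.003     ]
jar [0.55002535 0.27694093 0.106     ] yel1 [0.44143961 0.25312383 0.003     ] yel2 [0.50987565 0.01359169 0.003     ] dish [ 0.38329684 -0.05714729  0.01      ]
stand [ 0.52299558 -0.25641849  0.018     ]
s [271 171  24  16 302] [282.4 178.3]
s [294 199  13  39 3
[... 264 characters left out ...]
9   9 137] [462.3 301.8]
s [403 304   8   9  46] [406.8 308.5]
s [410 312  28  37 467] [421.4 331.1]
s [376 323  32  20 427] [393.7 333. ]
s [    0   326   135   154 12112] [ 44.9 413.9]
s [374 345  39  34 934] [394.6 360.4]
s [415 351  23  28 455] [425.7 362.9]
t [605  71  13  11  53] [611.   76.1]
t [457 183   9  10  43] [460.7 187.4]
t [409 189  10   9  43] [413.8 192.8]
t [196 204  24  24 440] [207.4 215.1]
t [461 229  10   8  39] [465.2 232.5]
t [284 235  15   5  43] [290.5 237.3]
t [416 234  10  11  59] [420.5 239. ]
t [  120   284   268   140 20309] [224.4 344.2]
t [ 512  285  110   32 2727] [561.7 299.8]
t [620 285  20  31 530] [630.7 299.7]
t [ 388  287  123   32 2993] [446.5 302.4]
```

Measured with each estimate checked against the given sizes:

| Item | Estimate | Check |
|---|---|---|
| Hub | (0.523, -0.258, 0.211) | top should be z = 0.212 |
| Peg angle | 0.88 rad | empty peg is top (470,235) / scene (417,337), groove visible and nothing hanging |
| Masher foot | (0.475, 0.138) | grip yaw about +0.17 rad |

**Could be mistaken for the masher:** yellow at scene (270,215), yellow at (337,260) and grey with a wooden grip at (302,235). I choose the grey one, since the close crop c2 shows a wooden grip with a hole and a steel foot.

Next I'll work out the moves.

```bash
cat >> h.py <<'E'
def tool():
    s=robot.sense(); q=s['eef_rot']; return np.array(s['position']),R.from_quat([q[1],q[2],q[3],q[0]])
def down(psi):
    a=np.radians(psi); return R.from_matrix(np.array([[np.cos(a),np.sin(a),0],[np.sin(a),-np.cos(a),0],[0,0,-1]]))
def plan(targets,p=None,r=None):
    if p is None: p,r=tool()
    for (x,y,z,psi) in targets:
        d=r.inv().apply(np.array([x,y,z])-p)*1000; w=np.degrees((r.inv()*down(psi)).as_rotvec())
        print((x,y,z,psi),'shift',np.round(d,1),'turn',np.round(w,1))
def st():
    s=robot.sense();p,r=tool(); x=r.apply([1,0,0]); z=r.apply([0,0,1])
    print('t',round(s['time'],2),'p',np.round(p*1000,1),'psi',round(np.degrees(np.arctan2(x[1],x[0])),2),'z',np.round(z,3),'F',np.round(s['ft_force'],1),'T',np.round(s['wrist_torque'],2),'op',round(s['opening']*1000,1))
E
python3 - <<'E'
from h import *
st(); plan([(.47,.3,.32,20)]); plan([(.468,-.324,.3,-40)],np.array([.47,.3,.32]),down(20))
E
```

```text
t 0.15 p [261.2 594.7 252.1] psi 66.29 z [-0.    -0.001 -1.   ] F [ 1.1  0.5 -1.1] T [-0.01  0.01 -0.02] op 88.3
(0.47, 0.3, 0.32, 20) shift [-186.   309.7  -67.7] turn [ 0.   0.1 46.3]
(0.468, -0.324, 0.3, -40) shift [-215.3  585.7   20. ] turn [ 0.  0. 60.]
```

Call:
{"api": "servo_tool", "payload": {
  "commands": [
    {"fingers": 60, "x": -30, "y": 50, "z": -40, "wx": 0, "wy": 0, "wz": 8},
    {"fingers": 60, "x": -60, "y": 100, "z": -68, "wx": 0, "wy": 0, "wz": 16},
    {"fingers": 60, "x": -93, "y": 155, "z": -68, "wx": 0, "wy": 0, "wz": 24},
    {"fingers": 60, "x": -124, "y": 206, "z": -68, "wx": 0, "wy": 0, "wz": 32},
    {"fingers": 60, "x": -155, "y": 258, "z": -68, "wx": 0, "wy": 0, "wz": 39},
    {"fingers": 60, "x": -186, "y": 310, "z": -68, "wx": 0, "wy": 0, "wz": 46},
    {"fingers": 60, "x": -186, "y": 310, "z": -68, "wx": 0, "wy": 0, "wz": 46},
    {"fingers": 60, "x": -186, "y": 310, "z": -68, "wx": 0, "wy": 0, "wz": 46}
  ],
  "newtons": 5
}}

```text
time: 1.15
position: [0.4701, 0.3004, 0.3205]
eef_rot: [-0.0, 0.984, 0.176, -0.0]
ft_force: [-0.6, 0.3, 0.0]
opening: 0.053
```

```bash
python3 - <<'E'
from h import *
st(); plan([(.468,-.324,.3,-40)])
E
```

```text
t 1.15 p [470.1 300.4 320.5] psi 20.31 z [-0.001  0.    -1.   ] F [-0.6  0.3  0. ] T [-0.08  0.02  0.02] op 53.0
(0.468, -0.324, 0.3, -40) shift [-218.7  584.9   20.4] turn [-0.   0.  60.3]
```

Call:
{"api": "servo_tool", "payload": {
  "commands": [
    {"fingers": 60, "x": -22, "y": 58, "z": 2, "wz": 6},
    {"fingers": 60, "x": -44, "y": 117, "z": 4, "wz": 12},
    {"fingers": 60, "x": -66, "y": 175, "z": 6, "wz": 18},
    {"fingers": 60, "x": -88, "y": 234, "z": 8, "wz": 24},
    {"fingers": 60, "x": -110, "y": 292, "z": 10, "wz": 30},
    {"fingers": 60, "x": -132, "y": 350, "z": 12, "wz": 36},
    {"fingers": 60, "x": -153, "y": 409, "z": 14, "wz": 42},
    {"fingers": 60, "x": -175, "y": 468, "z": 16, "wz": 48},
    {"fingers": 60, "x": -197, "y": 526, "z": 18, "wz": 54},
    {"fingers": 60, "x": -219, "y": 585, "z": 20, "wz": 60},
    {"fingers": 60, "x": -219, "y": 585, "z": 20, "wz": 60},
    {"fingers": 60, "x": -219, "y": 585, "z": 20, "wz": 60}
  ]
}}

```text
invalid input at $.commands[0]: expected keys fingers, x, y, z, wx, wy, wz
```

```bash
python3 - <<'E'
from h import *
st(); c=save('wrist','w1'); save('scene','s1')
print(proj(c,(.469,-.3237,.2)),proj(c,(.523,-.258,.212)))
E
```

```text
t 1.15 p [470.1 300.4 320.5] psi 20.31 z [-0.001  0.    -1.   ] F [-0.6  0.3  0. ] T [-0.08  0.02  0.02] op 53.0
[132.39136387 714.49443243] [189.22990268 708.67958865]
```

View pics/w1.png

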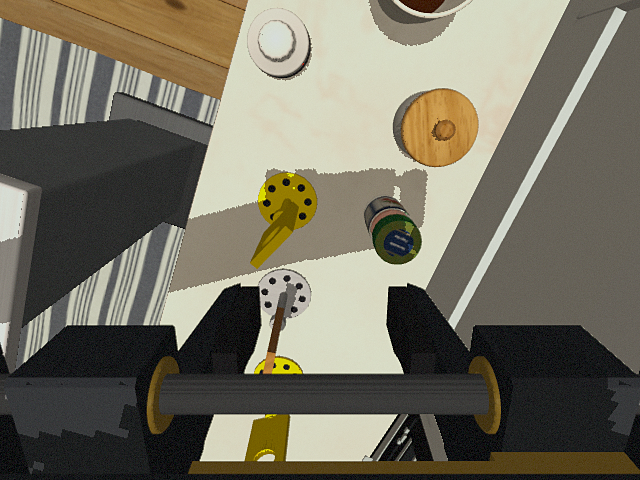

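View pics/s1.png

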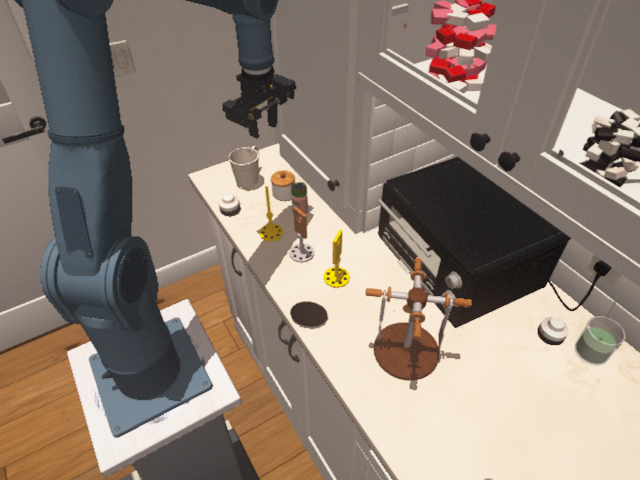

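The move was refused because wx and wy were missing. The wrist view still helps: it shows the grey-footed masher at (285,290) with its grip nearly edge-on. I'll repeat the move with all the keys.

Call:
{"api": "servo_tool", "payload": {
  "commands": [
    {"fingers": 60, "x": -22, "y": 58, "z": 2, "wx": 0, "wy": 0, "wz": 6},
    {"fingers": 60, "x": -44, "y": 117, "z": 4, "wx": 0, "wy": 0, "wz": 12},
    {"fingers": 60, "x": -66, "y": 175, "z": 6, "wx": 0, "wy": 0, "wz": 18},
    {"fingers": 60, "x": -88, "y": 234, "z": 8, "wx": 0, "wy": 0, "wz": 24},
    {"fingers": 60, "x": -110, "y": 292, "z": 10, "wx": 0, "wy": 0, "wz": 30},
    {"fingers": 60, "x": -132, "y": 350, "z": 12, "wx": 0, "wy": 0, "wz": 36},
    {"fingers": 60, "x": -153, "y": 409, "z": 14, "wx": 0, "wy": 0, "wz": 42},
    {"fingers": 60, "x": -175, "y": 468, "z": 16, "wx": 0, "wy": 0, "wz": 48},
    {"fingers": 60, "x": -197, "y": 526, "z": 18, "wx": 0, "wy": 0, "wz": 54},
    {"fingers": 60, "x": -219, "y": 585, "z": 20, "wx": 0, "wy": 0, "wz": 60},
    {"fingers": 60, "x": -219, "y": 585, "z": 20, "wx": 0, "wy": 0, "wz": 60},
    {"fingers": 60, "x": -219, "y": 585, "z": 20, "wx": 0, "wy": 0, "wz": 60}
  ]
}}

```text
time: 2.75
position: [0.4688, -0.3227, 0.3002]
eef_rot: [-0.001, 0.941, -0.338, -0.0]
ft_force: [0.5, 1.1, -0.5]
opening: 0.0523
```

```bash
python3 - <<'E'
from h import *
st(); c=save('wrist','w2'); save('scene','s2')
print(proj(c,(.469,-.3237,.2)),proj(c,(.523,-.258,.212)))
E
```

```text
t 2.75 p [ 468.8 -322.7  300.2] psi -39.53 z [-0.001  0.001 -1.   ] F [ 0.5  1.1 -0.5] T [-0.05  0.05  0.02] op 52.3
[325.69494266 239.08132704] [325.83662854  96.04128986]
```

View pics/w2.png

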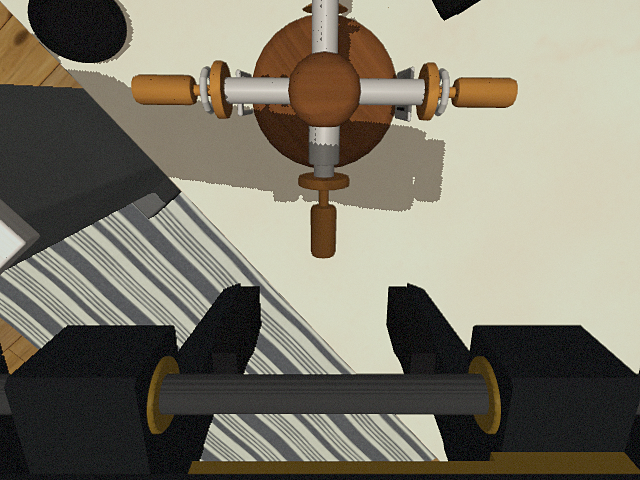

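View pics/s2.png

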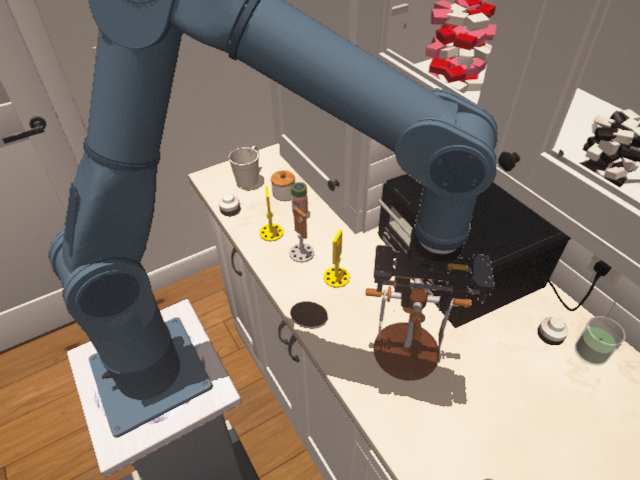

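The wrist view shows the hub at (325,90), the peg's collar at (323,181) and its tip at (323,258). The full pegs are level to the left and right, and the jaws are lined up with the peg. I'll refine the hub and tip positions.

```bash
python3 - <<'E'
from h import *
c=load('w2')
h=onz(c,325,90,.212); print('hub',h)
hsv=cv2.cvtColor(c['image'],cv2.COLOR_BGR2HSV); m=cv2.inRange(hsv,(5,110,60),(20,255,255)); m[280:]=0
n,l,s,ce=cv2.connectedComponentsWithStats(m)
for i in range(1,n):
    if s[i,4]>100: print(s[i],np.round(ce[i],1))
for n_,u,v in [('tip',323,258),('collar outer',323,188),('collar inner',323,172),('L end',132,89.5),('R end',517,92)]:
    p=onz(c,u,v,.2); d=p-h; print(n_,np.round(p,4),'r',round(np.hypot(d[0],d[1]),4),'ang',round(np.degrees(np.arctan2(d[1],d[0])),1))
L=onz(c,132,89.5,.2);Rr=onz(c,517,92,.2);print('mid',(L+Rr)/2)
E
```

```text
hub [ 0.52458158 -0.25537647  0.212     ]
[   0    2   83   86 3418] [27.3 57.5]
[ 253   16  142  124 9703] [326.7  74.5]
[207  61  20  58 642] [216.   89.1]
[416  63  26  58 841] [430.1  91.4]
[ 131   75   69   30 1835] [163.6  89.4]
[ 449   78   69   30 1816] [483.9  92. ]
[253 104  44  45 282] [273.4 122.8]
[ 298  172   51   86 2041] [323.2 211.6]
tip [ 0.4595 -0.3325  0.2   ] r 0.1009 ang -130.1
collar outer [ 0.4885 -0.2974  0.2   ] r 0.0554 ang -130.6
collar inner [ 0.4947 -0.29    0.2   ] r 0.0457 ang -130.9
L end [ 0.4418 -0.1864  0.2   ] r 0.1077 ang 140.2
R end [ 0.6069 -0.3243  0.2   ] r 0.1074 ang -39.9
mid [ 0.52437758 -0.25536594  0.2       ]
```

Call:
{"api": "servo_tool", "payload": {
  "commands": [
    {"fingers": 60, "x": 0, "y": 1, "z": 25, "wx": 0, "wy": 0, "wz": 0},
    {"fingers": 60, "x": 0, "y": 2, "z": 50, "wx": 0, "wy": 0, "wz": 0},
    {"fingers": 60, "x": 0, "y": 3, "z": 75, "wx": 0, "wy": 0, "wz": 0},
    {"fingers": 60, "x": 0, "y": 3, "z": 100, "wx": 0, "wy": 0, "wz": 0},
    {"fingers": 60, "x": 0, "y": 3, "z": 100, "wx": 0, "wy": 0, "wz": 0},
    {"fingers": 60, "x": 0, "y": 3, "z": 100, "wx": 0, "wy": 0, "wz": 0}
  ]
}}

```text
time: 3.6
position: [0.4669, -0.3262, 0.2017]
eef_rot: [-0.0, 0.941, -0.339, 0.001]
ft_force: [0.3, -0.4, 0.6]
opening: 0.0528
```

```bash
python3 - <<'E'
from h import *
st(); c=save('wrist','w3')
H=np.array([.524,-.2565]); r=.083
p,_=tool(); print('r',np.linalg.norm(p[:2]-H),'ang',np.degrees(np.arctan2(*(H-p[:2])[::-1])))
T=[]
for th in [50,45,40,35,30,25,20,15,10,5,0]:
    a=np.radians(th); T.append((H[0]-r*np.cos(a),H[1]-r*np.sin(a),.2,-90+th))
plan([tuple(round(v,4) for v in t) for t in T])
E
```

```text
t 3.6 p [ 466.9 -326.2  201.7] psi -39.61 z [ 0.001 -0.    -1.   ] F [ 0.3 -0.4  0.6] T [-0.03  0.12  0.01] op 52.8
r 0.09032868770060413 ang 50.80856639257528
(np.float64(0.4706), np.float64(-0.3201), 0.2, -40) shift [-1.3 -7.3  2. ] turn [-0.  -0.1  0.4]
(np.float64(0.4653), np.float64(-0.3152), 0.2, -45) shift [-8.5 -7.7  2. ] turn [-0.  -0.1  5.4]
(np.float64(0.4604), np.float64(-0.3099), 0.2, -50) shift [-15.6  -8.6   1.9] turn [-0.1 -0.1 10.4]
(np.float64(0.456), np.float64(-0.3041), 0.2, -55) shift [-22.7 -10.3   1.9] turn [-0.1 -0.1 15.4]
(np.float64(0.4521), np.float64(-0.298), 0.2, -60) shift [-29.6 -12.5   1.9] turn [-0.1 -0.1 20.4]
(np.float64(0.4488), np.float64(-0.2916), 0.2, -65) shift [-36.2 -15.3   1.9] turn [-0.1 -0.1 25.4]
(np.float64(0.446), np.float64(-0.2849), 0.2, -70) shift [-42.7 -18.7   1.9] turn [-0.1 -0.1 30.4]
(np.float64(0.4438), np.float64(-0.278), 0.2, -75) shift [-48.8 -22.6   1.9] turn [-0.1 -0.1 35.4]
(np.float64(0.4423), np.float64(-0.2709), 0.2, -80) shift [-54.4 -27.1   1.9] turn [-0.1 -0.1 40.4]
(np.float64(0.4413), np.float64(-0.2637), 0.2, -85) shift [-59.8 -32.    1.9] turn [-0.1 -0.1 45.4]
(np.float64(0.441), np.float64(-0.2565), 0.2, -90) shift [-64.6 -37.4   1.9] turn [-0.1 -0.1 50.4]
```

View pics/w3.png

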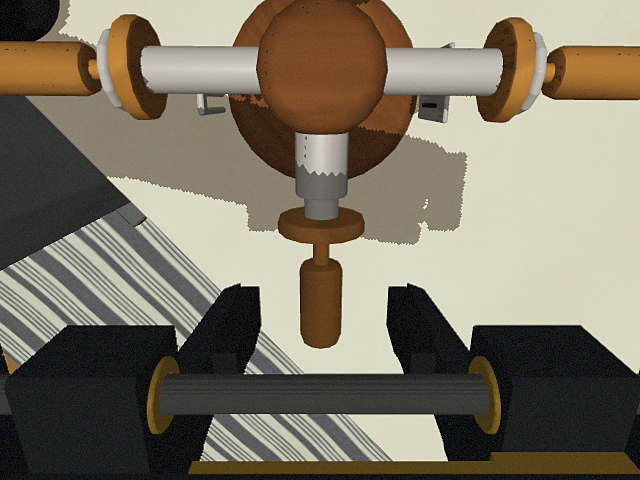

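The peg (321,300) lies between the jaws. I'll narrow the cage to about 22 mm, move in to r = 83 mm, then follow the arc slowly.

Call:
{"api": "servo_tool", "payload": {
  "commands": [
    {"fingers": 26, "x": -1, "y": -4, "z": 2, "wx": 0, "wy": 0, "wz": 0},
    {"fingers": 26, "x": -1, "y": -7, "z": 2, "wx": 0, "wy": 0, "wz": 0},
    {"fingers": 26, "x": -1, "y": -7, "z": 2, "wx": 0, "wy": 0, "wz": 0},
    {"fingers": 26, "x": -3, "y": -7, "z": 2, "wx": 0, "wy": 0, "wz": 1.5},
    {"fingers": 26, "x": -5, "y": -7.5, "z": 2, "wx": 0, "wy": 0, "wz": 3},
    {"fingers": 26, "x": -8.5, "y": -7.7, "z": 2, "wx": 0, "wy": 0, "wz": 5.4},
    {"fingers": 26, "x": -12, "y": -8.1, "z": 2, "wx": 0, "wy": 0, "wz": 8},
    {"fingers": 26, "x": -15.6, "y": -8.6, "z": 2, "wx": 0, "wy": 0, "wz": 10.4},
    {"fingers": 26, "x": -19, "y": -9.4, "z": 2, "wx": 0, "wy": 0, "wz": 13},
    {"fingers": 26, "x": -22.7, "y": -10.3, "z": 2, "wx": 0, "wy": 0, "wz": 15.4},
    {"fingers": 26, "x": -26, "y": -11.3, "z": 2, "wx": 0, "wy": 0, "wz": 18},
    {"fingers": 26, "x": -29.6, "y": -12.5, "z": 2, "wx": 0, "wy": 0, "wz": 20.4}
  ],
  "newtons": 4
}}

```text
time: 5.15
position: [0.451, -0.2984, 0.1989]
eef_rot: [0.0, 0.865, -0.502, 0.0]
ft_force: [1.4, -2.2, -1.1]
opening: 0.0227
```

```bash
python3 - <<'E'
from h import *
st()
H=np.array([.524,-.2565]); r=.083
p,_=tool(); print('r',np.linalg.norm(p[:2]-H),'ang',np.degrees(np.arctan2(*(H-p[:2])[::-1])))
T=[]
for th in [27.5,25,22.5,20,17.5,15,12.5,10,7.5,5,2.5,0]:
    a=np.radians(th); T.append((H[0]-r*np.cos(a),H[1]-r*np.sin(a),.2,-90+th))
plan([tuple(round(float(v),4) for v in t) for t in T])
E
```

```text
t 5.15 p [ 451.  -298.4  198.9] psi -60.29 z [ 0.    -0.001 -1.   ] F [ 1.4 -2.2 -1.1] T [-0.49 -0.1   0.02] op 22.7
r 0.08413047269463854 ang 29.87160840523614
(0.4504, -0.2948, 0.2, -62.5) shift [-3.4 -1.2 -1.1] turn [ 0.  -0.   2.2]
(0.4488, -0.2916, 0.2, -65.0) shift [-7.  -1.4 -1.1] turn [-0.  -0.   4.7]
(0.4473, -0.2883, 0.2, -67.5) shift [-10.6  -1.8  -1.1] turn [-0.  -0.   7.2]
(0.446, -0.2849, 0.2, -70.0) shift [-14.2  -2.3  -1.1] turn [-0.  -0.   9.7]
(0.4448, -0.2815, 0.2, -72.5) shift [-17.8  -3.   -1.1] turn [-0.  -0.  12.2]
(0.4438, -0.278, 0.2, -75.0) shift [-21.3  -3.8  -1.1] turn [-0.  -0.  14.7]
(0.443, -0.2745, 0.2, -77.5) shift [-24.7  -4.9  -1.1] turn [-0.  -0.  17.2]
(0.4423, -0.2709, 0.2, -80.0) shift [-28.2  -6.   -1.1] turn [-0.  -0.  19.7]
(0.4417, -0.2673, 0.2, -82.5) shift [-31.6  -7.3  -1.1] turn [-0.  -0.  22.2]
(0.4413, -0.2637, 0.2, -85.0) shift [-35.   -8.7  -1.1] turn [-0.  -0.  24.7]
(0.4411, -0.2601, 0.2, -87.5) shift [-38.2 -10.3  -1.1] turn [-0.  -0.  27.2]
(0.441, -0.2565, 0.2, -90.0) shift [-41.4 -12.   -1.1] turn [-0.  -0.  29.7]
```

The force is about 2.5 N, as expected. I'll carry on to the front, then close gently.

Call:
{"api": "servo_tool", "payload": {
  "commands": [
    {"fingers": 26, "x": -3.4, "y": -1, "z": -1, "wx": 0, "wy": 0, "wz": 2.2},
    {"fingers": 26, "x": -7, "y": -1.4, "z": -1, "wx": 0, "wy": 0, "wz": 4.7},
    {"fingers": 26, "x": -10.6, "y": -1.8, "z": -1, "wx": 0, "wy": 0, "wz": 7.2},
    {"fingers": 26, "x": -14.2, "y": -2.3, "z": -1, "wx": 0, "wy": 0, "wz": 9.7},
    {"fingers": 26, "x": -17.8, "y": -3, "z": -1, "wx": 0, "wy": 0, "wz": 12.2},
    {"fingers": 26, "x": -21.3, "y": -3.8, "z": -1, "wx": 0, "wy": 0, "wz": 14.7},
    {"fingers": 26, "x": -24.7, "y": -4.9, "z": -1, "wx": 0, "wy": 0, "wz": 17.2},
    {"fingers": 26, "x": -28.2, "y": -6, "z": -1, "wx": 0, "wy": 0, "wz": 19.7},
    {"fingers": 26, "x": -31.6, "y": -7.3, "z": -1, "wx": 0, "wy": 0, "wz": 22.2},
    {"fingers": 26, "x": -35, "y": -8.7, "z": -1, "wx": 0, "wy": 0, "wz": 24.7},
    {"fingers": 26, "x": -38.2, "y": -10.3, "z": -1, "wx": 0, "wy": 0, "wz": 27.2},
    {"fingers": 26, "x": -41.4, "y": -12, "z": -1, "wx": 0, "wy": 0, "wz": 29.7}
  ]
}}

```text
time: 6.65
position: [0.4405, -0.2565, 0.1998]
eef_rot: [-0.0, -0.707, 0.707, -0.0]
ft_force: [1.0, -2.6, -0.7]
opening: 0.0233
```

Call:
{"api": "servo_tool", "payload": {
  "commands": [
    {"fingers": 22, "x": 0, "y": 0, "z": 0, "wx": 0, "wy": 0, "wz": 0},
    {"fingers": 19, "x": 0, "y": 0, "z": 0, "wx": 0, "wy": 0, "wz": 0},
    {"fingers": 17, "x": 0, "y": 0, "z": 0, "wx": 0, "wy": 0, "wz": 0},
    {"fingers": 15, "x": 0, "y": 0, "z": 0, "wx": 0, "wy": 0, "wz": 0},
    {"fingers": 15, "x": 0, "y": 0, "z": 0, "wx": 0, "wy": 0, "wz": 0},
    {"fingers": 15, "x": 0, "y": 0, "z": 0, "wx": 0, "wy": 0, "wz": 0}
  ],
  "newtons": 4
}}

```text
time: 7.4
position: [0.4403, -0.2565, 0.1997]
eef_rot: [0.0, 0.708, -0.706, -0.0]
ft_force: [-5.0, -3.1, 1.0]
opening: 0.0158
```

```bash
python3 - <<'E'
from h import *
st(); save('wrist','w4'); save('top','t4'); st()
E
```

```text
t 7.4 p [ 440.3 -256.5  199.7] psi -89.83 z [-0.001  0.    -1.   ] F [-5.  -3.1  1. ] T [-0.59  1.02 -0.01] op 15.8
t 7.5 p [ 440.3 -256.5  199.7] psi -89.83 z [-0.001  0.    -1.   ] F [-4.8 -2.   1.1] T [-0.63  1.03  0.01] op 15.6
```

View pics/w4.png

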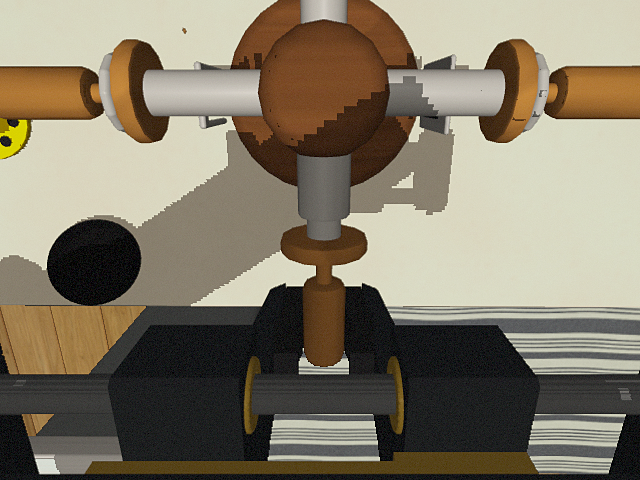

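The jaws hold the 16 mm peg (opening 15.7 mm). The side pegs are level at rows 92/92 and the empty peg lies on column 323, so the angle is about 0. Now I release and rise.

Call:
{"api": "servo_tool", "payload": {
  "commands": [
    {"fingers": 22, "x": 0, "y": 0, "z": 0, "wx": 0, "wy": 0, "wz": 0},
    {"fingers": 30, "x": 0, "y": 0, "z": 0, "wx": 0, "wy": 0, "wz": 0},
    {"fingers": 40, "x": 0, "y": 0, "z": 0, "wx": 0, "wy": 0, "wz": 0},
    {"fingers": 50, "x": 0, "y": 0, "z": -15, "wx": 0, "wy": 0, "wz": 0},
    {"fingers": 60, "x": 0, "y": 0, "z": -45, "wx": 0, "wy": 0, "wz": 0},
    {"fingers": 80, "x": 0, "y": 0, "z": -80, "wx": 0, "wy": 0, "wz": 0},
    {"fingers": 90, "x": 0, "y": 0, "z": -100, "wx": 0, "wy": 0, "wz": 0},
    {"fingers": 90, "x": 0, "y": 0, "z": -100, "wx": 0, "wy": 0, "wz": 0}
  ]
}}

```text
time: 8.5
position: [0.4418, -0.2569, 0.3015]
eef_rot: [-0.001, 0.708, -0.706, 0.002]
ft_force: [-0.1, -0.5, 0.1]
opening: 0.0793
```

```bash
python3 - <<'E'
from h import *
st(); c=save('wrist','w5'); 
h=onz(c,0,0,.2)
plan([(.44,.138,.32,-83)])
hsv=cv2.cvtColor(c['image'],cv2.COLOR_BGR2HSV); m=cv2.inRange(hsv,(5,110,60),(20,255,255)); m[300:]=0
n,l,s,ce=cv2.connectedComponentsWithStats(m)
for i in range(1,n):
    if s[i,4]>100: print(s[i],np.round(ce[i],1),np.round(onz(c,*ce[i],.2),4))
E
```

```text
t 8.5 p [ 441.8 -256.9  301.5] psi -89.8 z [ 0.004 -0.001 -1.   ] F [-0.1 -0.5  0.1] T [-0.01  0.13  0.01] op 79.3
(0.44, 0.138, 0.32, -83) shift [-3.944e+02 -2.000e-01 -1.970e+01] turn [-0.1 -0.  -6.8]
[ 253   21  141  134 8190] [317.5  77.2] [ 0.5357 -0.2523  0.2   ]
[207  71  24  57 716] [217.2  98.7] [ 0.5242 -0.1956  0.2   ]
[416  71  23  57 802] [427.5  98.9] [ 0.5245 -0.3146  0.2   ]
[ 133   85   68   29 1761] [164.8  99. ] [ 0.5239 -0.1659  0.2   ]
[ 446   85   68   29 1780] [480.4  99. ] [ 0.5246 -0.3445  0.2   ]
[339 113  46  35 728] [361.6 131.1] [ 0.5067 -0.2778  0.2   ]
[ 298  179   50   85 1990] [322.8 218. ] [ 0.4541 -0.2555  0.2   ]
[   0  265  182   35 5712] [ 83.6 282. ] [ 0.4099 -0.0991  0.2   ]
```

View pics/w5.png

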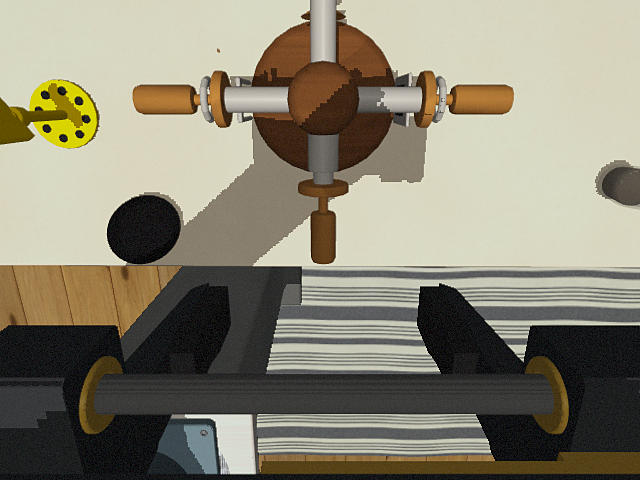

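The peg is still at the front: side pegs at rows 99/99, empty peg at column 322.8, and the hub measures (0.524,-0.255). Now to the masher for a close look.

Call:
{"api": "servo_tool", "payload": {
  "commands": [
    {"fingers": 100, "x": -55, "y": 0, "z": -10, "wx": 0, "wy": 0, "wz": 0},
    {"fingers": 100, "x": -110, "y": 0, "z": -20, "wx": 0, "wy": 0, "wz": 0},
    {"fingers": 100, "x": -165, "y": 0, "z": -20, "wx": 0, "wy": 0, "wz": 0},
    {"fingers": 100, "x": -220, "y": 0, "z": -20, "wx": 0, "wy": 0, "wz": 0},
    {"fingers": 100, "x": -275, "y": 0, "z": -20, "wx": 0, "wy": 0, "wz": 0},
    {"fingers": 100, "x": -330, "y": 0, "z": -20, "wx": 0, "wy": 0, "wz": 0},
    {"fingers": 100, "x": -370, "y": 0, "z": -20, "wx": 0, "wy": 0, "wz": 0},
    {"fingers": 100, "x": -394, "y": 0, "z": -20, "wx": 0, "wy": 0, "wz": 0},
    {"fingers": 100, "x": -394, "y": 0, "z": -20, "wx": 0, "wy": 0, "wz": 0},
    {"fingers": 100, "x": -394, "y": 0, "z": -20, "wx": 0, "wy": 0, "wz": 0}
  ]
}}

```text
time: 9.8
position: [0.4397, 0.1358, 0.3195]
eef_rot: [0.0, 0.707, -0.707, 0.0]
ft_force: [0.7, -0.7, -1.0]
opening: 0.0884
```

```bash
python3 - <<'E'
from h import *
st(); c=save('wrist','w6'); c2=save('top','t6')
E
```

```text
t 9.8 p [439.7 135.8 319.5] psi -89.95 z [-0.    -0.001 -1.   ] F [ 0.7 -0.7 -1. ] T [ 0.02  0.15 -0.02] op 88.4
```

View pics/w6.png

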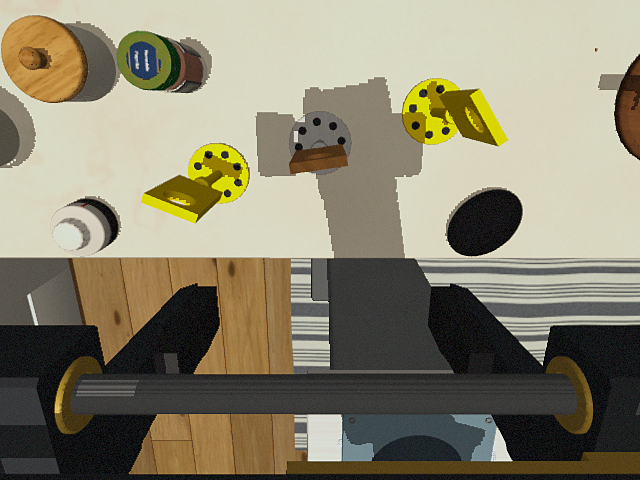

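```bash
python3 - <<'E'
from h import *
c=load('w6'); im=c['image'][95:185,260:380]
cv2.imwrite('pics/c6.png',cv2.resize(im,None,fx=6,fy=6,interpolation=cv2.INTER_CUBIC))
E
```

```text
(no output)
```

View pics/c6.png

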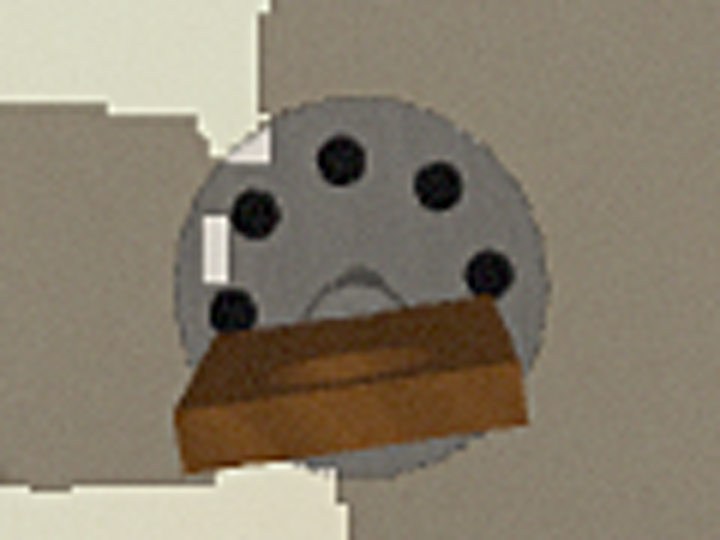

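```bash
python3 - <<'E'
from h import *
c=load('w6'); f=lambda x,y:(260+x/6-0.4,95+y/6-0.4)
P=[onz(c,*f(*q),.155)[:2] for q in [(178,412),(522,363),(525,425),(187,472)]]
print(np.round(P,4)); print('sides',[round(float(np.linalg.norm(P[i]-P[(i+1)%4])),4) for i in range(4)])
ct=np.mean(P,0); d=(P[0]-P[1]+P[3]-P[2]); yaw=np.degrees(np.arctan2(-d[0],d[1])); print('centre',ct,'yaw',yaw)
print('foot',onz(c,*f(362,287),.003))
st(); plan([(ct[0],ct[1],.25,-90+yaw),(ct[0],ct[1],.114,-90+yaw)])
for q in [(ct[0],ct[1],.25)]:
    a=np.radians(yaw)
    for s in (-1,1):
        for t in (44,62): print('finger',s,t,ct+s*t/1000*np.array([-np.sin(a),np.cos(a)]))
E
```

```text
[[0.4759 0.1624]
 [0.4821 0.1193]
 [0.4743 0.1187]
 [0.4683 0.1614]]
sides [0.0435, 0.0078, 0.0431, 0.0076]
centre [0.47516123 0.14044704] yaw 8.05089316802721
foot [0.47605085 0.14028007 0.003     ]
t 9.9 p [439.8 135.8 319.7] psi -89.98 z [-0.  0. -1.] F [-0.2 -0.2  0.7] T [ 0.04  0.13 -0.03] op 87.9
(np.float64(0.47516122741566424), np.float64(0.14044703561973898), 0.25, np.float64(-81.94910683197278)) shift [ -4.6 -35.4  69.7] turn [ 0.  0. -8.]
(np.float64(0.47516122741566424), np.float64(0.14044703561973898), 0.114, np.float64(-81.94910683197278)) shift [ -4.6 -35.4 205.7] turn [ 0.  0. -8.]
finger -1 44 [0.48132354 0.0968807 ]
finger -1 62 [0.48384449 0.0790581 ]
finger 1 44 [0.46899891 0.18401337]
finger 1 62 [0.46647796 0.20183597]
```

```bash
python3 - <<'E'
from h import *
c=load('w6')
for q in [(222,188),(195,222),(250,175),(442,93),(465,145)]: print(q,onz(c,*q,.155)[:2],onz(c,*q,0.0)[:2])
E
```

```text
(222, 188) [0.45690256 0.21454922] [0.42334977 0.2548773 ]
(195, 222) [0.42954463 0.2380469 ] [0.38173437 0.29062071]
(250, 175) [0.46698372 0.19246012] [0.4386847  0.22127655]
(442, 93) [0.52609387 0.05197867] [0.52859988 0.00758371]
(465, 145) [0.48959352 0.03137891] [ 0.4730775  -0.02375154]
```

The grip's top face measures 43.5 × 7.7 mm at (0.4752,0.1404) with yaw 8°, and the foot agrees. With a 64 mm opening the jaws clear the yellow one's corner at (0.457,0.2145) by about 24 mm. Descending now.

Call:
{"api": "servo_tool", "payload": {
  "commands": [
    {"fingers": 73, "x": -2, "y": -18, "z": 20, "wx": 0, "wy": 0, "wz": -4},
    {"fingers": 73, "x": -4.6, "y": -35.4, "z": 50, "wx": 0, "wy": 0, "wz": -8},
    {"fingers": 73, "x": -4.6, "y": -35.4, "z": 90, "wx": 0, "wy": 0, "wz": -8},
    {"fingers": 73, "x": -4.6, "y": -35.4, "z": 120, "wx": 0, "wy": 0, "wz": -8},
    {"fingers": 73, "x": -4.6, "y": -35.4, "z": 120, "wx": 0, "wy": 0, "wz": -8}
  ]
}}

```text
time: 10.52
position: [0.4739, 0.1407, 0.1985]
eef_rot: [0.002, 0.755, -0.656, -0.001]
ft_force: [0.5, 0.2, 1.1]
opening: 0.0642
```

```bash
python3 - <<'E'
from h import *
st(); c=save('wrist','w7'); plan([(.4752,.1404,.115,-82)])
E
```

```text
t 10.53 p [473.9 140.7 198.5] psi -81.93 z [-0.003 -0.002 -1.   ] F [0.5 0.2 1.1] T [-0.04  0.17  0.04] op 64.2
(0.4752, 0.1404, 0.115, -82) shift [ 0.7 -0.1 84.9] turn [ 0.  -0.   0.1]
```

View pics/w7.png

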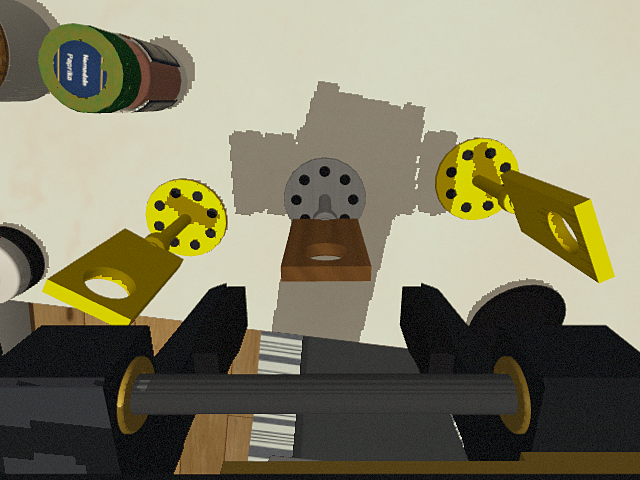

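The grip lies square and centred between the jaws (columns 282–371 against 247–402). Going down to take it.

Call:
{"api": "servo_tool", "payload": {
  "commands": [
    {"fingers": 73, "x": 0, "y": 0, "z": 25, "wx": 0, "wy": 0, "wz": 0},
    {"fingers": 73, "x": 0, "y": 0, "z": 50, "wx": 0, "wy": 0, "wz": 0},
    {"fingers": 73, "x": 0, "y": 0, "z": 70, "wx": 0, "wy": 0, "wz": 0},
    {"fingers": 73, "x": 0, "y": 0, "z": 83, "wx": 0, "wy": 0, "wz": 0},
    {"fingers": 73, "x": 0, "y": 0, "z": 83, "wx": 0, "wy": 0, "wz": 0},
    {"fingers": 73, "x": 0, "y": 0, "z": 83, "wx": 0, "wy": 0, "wz": 0}
  ]
}}

```text
time: 11.32
position: [0.4758, 0.1425, 0.1177]
eef_rot: [-0.001, 0.756, -0.655, 0.0]
ft_force: [-0.1, 0.8, 1.1]
opening: 0.0644
```

```bash
python3 - <<'E'
from h import *
st(); c=save('wrist','w8'); save('scene','s8')
E
```

```text
t 11.32 p [475.8 142.5 117.7] psi -81.82 z [ 0.001  0.001 -1.   ] F [-0.1  0.8  1.1] T [-0.02  0.15 -0.01] op 64.4
```

View pics/w8.png

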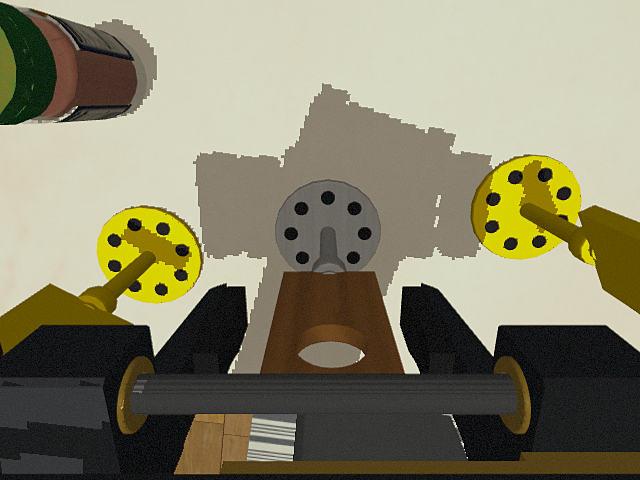

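Call:
{"api": "servo_tool", "payload": {
  "commands": [
    {"fingers": 73, "x": 1.5, "y": 0, "z": 1.5, "wx": 0, "wy": 0, "wz": 0},
    {"fingers": 60, "x": 1.5, "y": 0, "z": 1.5, "wx": 0, "wy": 0, "wz": 0},
    {"fingers": 54, "x": 1.5, "y": 0, "z": 1.5, "wx": 0, "wy": 0, "wz": 0},
    {"fingers": 50, "x": 1.5, "y": 0, "z": 1.5, "wx": 0, "wy": 0, "wz": 0},
    {"fingers": 40, "x": 1.5, "y": 0, "z": 1.5, "wx": 0, "wy": 0, "wz": 0},
    {"fingers": 40, "x": 1.5, "y": 0, "z": 1.5, "wx": 0, "wy": 0, "wz": 0},
    {"fingers": 40, "x": 1.5, "y": 0, "z": 1.5, "wx": 0, "wy": 0, "wz": 0},
    {"fingers": 40, "x": 1.5, "y": 0, "z": 1.5, "wx": 0, "wy": 0, "wz": 0}
  ],
  "newtons": 20
}}

```text
time: 12.42
position: [0.4752, 0.1409, 0.1152]
eef_rot: [0.0, 0.756, -0.655, 0.0]
ft_force: [0.3, -0.2, -0.5]
opening: 0.0438
```

```bash
python3 - <<'E'
from h import *
st()
E
```

```text
t 12.43 p [475.2 140.9 115.2] psi -81.8 z [ 0. -0. -1.] F [ 0.3 -0.2 -0.5] T [-0.21  0.16  0.02] op 43.8
```

The grip is held (opening 43.8 mm), with the eye 19.8 mm above the TCP. I'll lift and carry it to a point in front of the peg.

Call:
{"api": "servo_tool", "payload": {
  "commands": [
    {"fingers": 40, "x": 0, "y": 0, "z": -15, "wx": 0, "wy": 0, "wz": 0},
    {"fingers": 40, "x": 0, "y": 0, "z": -45, "wx": 0, "wy": 0, "wz": 0},
    {"fingers": 40, "x": 0, "y": 0, "z": -85, "wx": 0, "wy": 0, "wz": 0},
    {"fingers": 40, "x": 0, "y": 0, "z": -125, "wx": 0, "wy": 0, "wz": 0},
    {"fingers": 40, "x": 0, "y": 0, "z": -165, "wx": 0, "wy": 0, "wz": 0},
    {"fingers": 40, "x": 0, "y": 0, "z": -195, "wx": 0, "wy": 0, "wz": 0},
    {"fingers": 40, "x": 0, "y": 0, "z": -195, "wx": 0, "wy": 0, "wz": 0}
  ]
}}

```text
time: 13.3
position: [0.4762, 0.1411, 0.3124]
eef_rot: [-0.002, 0.756, -0.655, 0.0]
ft_force: [-0.9, 0.4, -2.3]
opening: 0.044
```

```bash
python3 - <<'E'
from h import *
st(); plan([(.37,-.2565,.31,-90)])
E
```

```text
t 13.3 p [476.2 141.1 312.4] psi -81.81 z [ 0.003  0.003 -1.   ] F [-0.9  0.4 -2.3] T [0.07 0.17 0.01] op 44.0
(0.37, -0.2565, 0.31, -90) shift [378.4 161.8   0.9] turn [-0.2  0.1  8.2]
```

Call:
{"api": "servo_tool", "payload": {
  "commands": [
    {"fingers": 40, "x": 20, "y": 8, "z": 0, "wx": 0, "wy": 0, "wz": 0},
    {"fingers": 40, "x": 60, "y": 26, "z": 0, "wx": 0, "wy": 0, "wz": 1},
    {"fingers": 40, "x": 104, "y": 44, "z": 0, "wx": 0, "wy": 0, "wz": 2},
    {"fingers": 40, "x": 148, "y": 63, "z": 0, "wx": 0, "wy": 0, "wz": 3},
    {"fingers": 40, "x": 192, "y": 82, "z": 0, "wx": 0, "wy": 0, "wz": 4},
    {"fingers": 40, "x": 236, "y": 101, "z": 0, "wx": 0, "wy": 0, "wz": 5},
    {"fingers": 40, "x": 280, "y": 120, "z": 0, "wx": 0, "wy": 0, "wz": 6},
    {"fingers": 40, "x": 324, "y": 139, "z": 0, "wx": 0, "wy": 0, "wz": 7},
    {"fingers": 40, "x": 360, "y": 154, "z": 0, "wx": 0, "wy": 0, "wz": 8},
    {"fingers": 40, "x": 378, "y": 162, "z": 0, "wx": 0, "wy": 0, "wz": 8.2},
    {"fingers": 40, "x": 378, "y": 162, "z": 0, "wx": 0, "wy": 0, "wz": 8.2},
    {"fingers": 40, "x": 378, "y": 162, "z": 0, "wx": 0, "wy": 0, "wz": 8.2}
  ]
}}

```text
time: 14.8
position: [0.368, -0.2556, 0.3095]
eef_rot: [-0.0, -0.707, 0.707, 0.001]
ft_force: [-1.0, -0.0, -0.9]
opening: 0.0435
```

```bash
python3 - <<'E'
from h import *
st(); plan([(.37,-.2565,.1802,-90)]); save('wrist','w9')
E
```

```text
t 14.8 p [ 368.  -255.6  309.5] psi -90.02 z [-0.001  0.001 -1.   ] F [-1.  -0.  -0.9] T [ 0.01  0.11 -0.01] op 43.5
(0.37, -0.2565, 0.1802, -90) shift [  1.   -2.2 129.3] turn [ 0.1  0.1 -0. ]
```

View pics/w9.png

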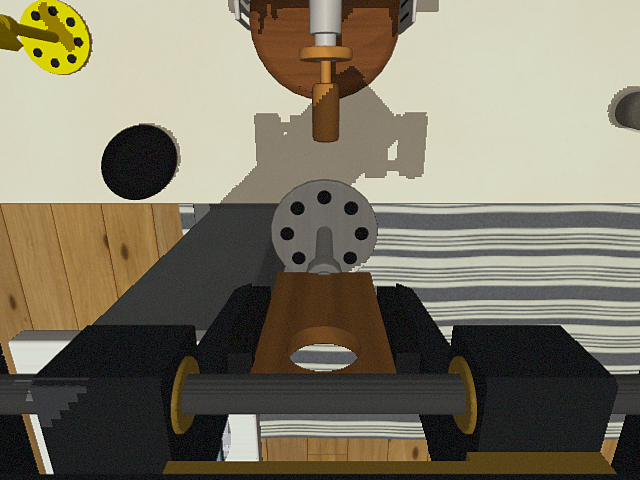

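The masher hangs straight in the jaws with its hole at (324,350), and the peg lies ahead on column 325. Now down to the peg's height.

Call:
{"api": "servo_tool", "payload": {
  "commands": [
    {"fingers": 40, "x": 1, "y": -2, "z": 25, "wx": 0, "wy": 0, "wz": 0},
    {"fingers": 40, "x": 1, "y": -2, "z": 60, "wx": 0, "wy": 0, "wz": 0},
    {"fingers": 40, "x": 1, "y": -2, "z": 95, "wx": 0, "wy": 0, "wz": 0},
    {"fingers": 40, "x": 1, "y": -2, "z": 120, "wx": 0, "wy": 0, "wz": 0},
    {"fingers": 40, "x": 1, "y": -2, "z": 129, "wx": 0, "wy": 0, "wz": 0},
    {"fingers": 40, "x": 1, "y": -2, "z": 129, "wx": 0, "wy": 0, "wz": 0},
    {"fingers": 40, "x": 1, "y": -2, "z": 129, "wx": 0, "wy": 0, "wz": 0},
    {"fingers": 40, "x": 1, "y": -2, "z": 129, "wx": 0, "wy": 0, "wz": 0}
  ]
}}

```text
time: 15.85
position: [0.3714, -0.2575, 0.182]
eef_rot: [-0.0, 0.707, -0.707, 0.001]
ft_force: [-0.3, -0.8, -1.8]
opening: 0.0438
```

```bash
python3 - <<'E'
from h import *
st(); plan([(.415,-.2565,.1802,-90)]); save('wrist','w10'); save('scene','s10');st()
a=cv2.imread('pics/s10.png')[200:400,300:500]; cv2.imwrite('pics/c10.png',cv2.resize(a,None,fx=3,fy=3,interpolation=cv2.INTER_CUBIC))
E
```

```text
t 15.85 p [ 371.4 -257.5  182. ] psi -89.98 z [ 0.002 -0.    -1.   ] F [-0.3 -0.8 -1.8] T [ 0.01  0.15 -0.03] op 43.8
(0.415, -0.2565, 0.1802, -90) shift [ -1.  -43.6   1.8] turn [-0.1 -0.   0. ]
t 15.95 p [ 371.2 -257.4  181.7] psi -89.99 z [ 0.001 -0.    -1.   ] F [ 0.4 -0.  -2.3] T [-0.01  0.18 -0.02] op 43.8
```

View pics/w10.png

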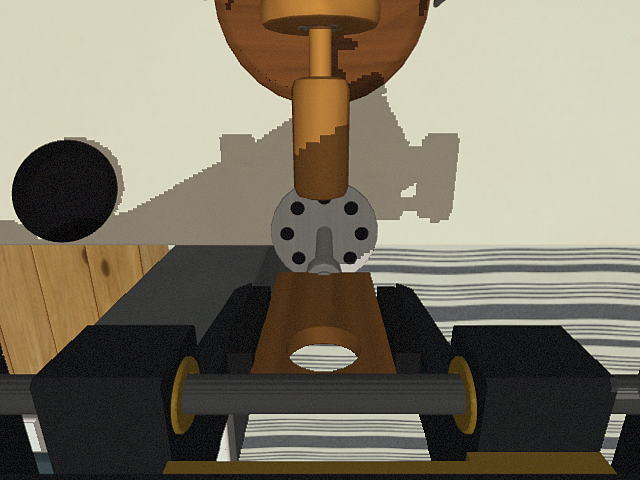

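View pics/c10.png

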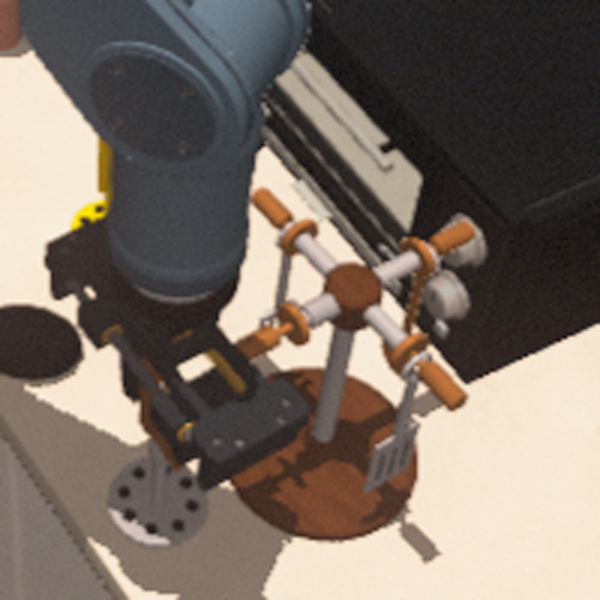

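The peg tip is at (320,195) and the hole at (324,350). The offset is about 1 mm, so I shift 1 mm left and approach the tip.

Call:
{"api": "servo_tool", "payload": {
  "commands": [
    {"fingers": 40, "x": -1, "y": -8, "z": 1.5, "wx": 0, "wy": 0, "wz": 0},
    {"fingers": 40, "x": -1, "y": -18, "z": 1.5, "wx": 0, "wy": 0, "wz": 0},
    {"fingers": 40, "x": -1, "y": -28, "z": 1.5, "wx": 0, "wy": 0, "wz": 0},
    {"fingers": 40, "x": -1, "y": -34, "z": 1.5, "wx": 0, "wy": 0, "wz": 0},
    {"fingers": 40, "x": -1, "y": -34, "z": 1.5, "wx": 0, "wy": 0, "wz": 0},
    {"fingers": 40, "x": -1, "y": -34, "z": 1.5, "wx": 0, "wy": 0, "wz": 0}
  ]
}}

```text
time: 16.7
position: [0.4044, -0.2564, 0.1796]
eef_rot: [-0.0, -0.707, 0.707, 0.0]
ft_force: [-0.3, 0.2, -1.3]
opening: 0.044
```

```bash
python3 - <<'E'
from h import *
st(); save('wrist','w11'); save('scene','s11');st()
a=cv2.imread('pics/s11.png')[230:370,330:490]; cv2.imwrite('pics/c11.png',cv2.resize(a,None,fx=4,fy=4,interpolation=cv2.INTER_CUBIC))
E
```

```text
t 16.7 p [ 404.4 -256.4  179.6] psi -90.03 z [-0.  0. -1.] F [-0.3  0.2 -1.3] T [ 0.03  0.13 -0.  ] op 44.0
t 16.8 p [ 404.4 -256.4  179.7] psi -90.04 z [-0.  0. -1.] F [ 0.  -0.7 -1.3] T [-0.04  0.17 -0.01] op 43.8
```

View pics/w11.png

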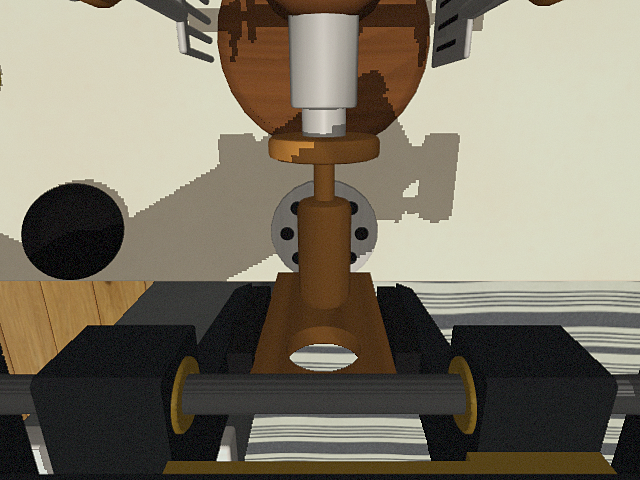

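The peg is centred on the hole (column 325 against 324). I'm starting it onto the peg in short steps, watching the force.

Call:
{"api": "servo_tool", "payload": {
  "commands": [
    {"fingers": 40, "x": 0, "y": -5, "z": 0, "wx": 0, "wy": 0, "wz": 0},
    {"fingers": 40, "x": 0, "y": -10, "z": 0, "wx": 0, "wy": 0, "wz": 0},
    {"fingers": 40, "x": 0, "y": -15, "z": 0, "wx": 0, "wy": 0, "wz": 0},
    {"fingers": 40, "x": 0, "y": -20, "z": 0, "wx": 0, "wy": 0, "wz": 0},
    {"fingers": 40, "x": 0, "y": -24, "z": 0, "wx": 0, "wy": 0, "wz": 0},
    {"fingers": 40, "x": 0, "y": -24, "z": 0, "wx": 0, "wy": 0, "wz": 0}
  ]
}}

```text
time: 17.55
position: [0.4291, -0.2564, 0.1797]
eef_rot: [0.0, 0.707, -0.707, 0.0]
ft_force: [-0.6, 0.5, -1.0]
opening: 0.044
```

```bash
python3 - <<'E'
from h import *
st(); save('wrist','w12'); save('scene','s12');st()
a=cv2.imread('pics/s12.png')[230:370,330:490]; cv2.imwrite('pics/c12.png',cv2.resize(a,None,fx=4,fy=4,interpolation=cv2.INTER_CUBIC))
E
```

```text
t 17.55 p [ 429.1 -256.4  179.7] psi -89.99 z [-0. -0. -1.] F [-0.6  0.5 -1. ] T [0.04 0.15 0.03] op 44.0
t 17.65 p [ 428.6 -256.4  179.7] psi -90.01 z [-0.  0. -1.] F [ 0.   0.8 -2.6] T [-0.03  0.08  0.05] op 43.8
```

View pics/w12.png

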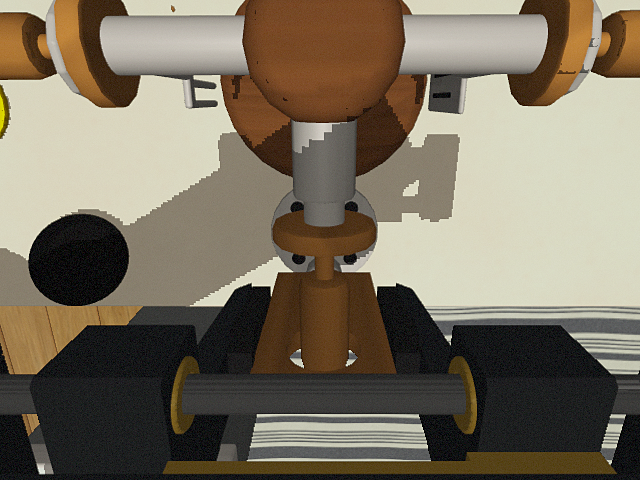

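View pics/c12.png

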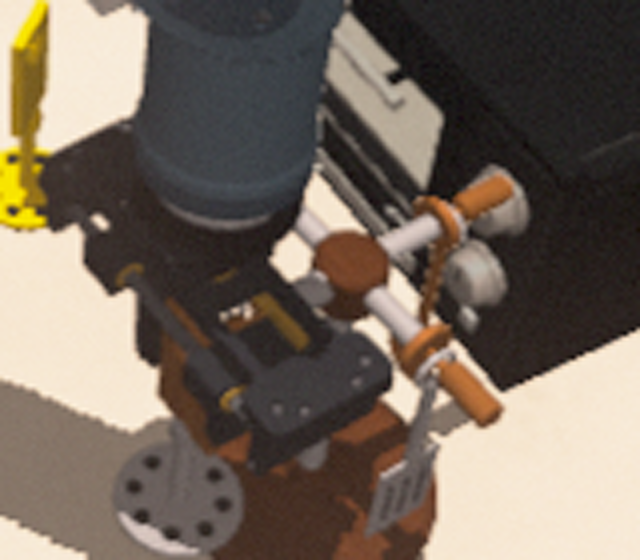

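The peg is entering the hole at (322,355) with no contact force. I'll continue to x ≈ 0.449.

Call:
{"api": "servo_tool", "payload": {
  "commands": [
    {"fingers": 40, "x": 0, "y": -4, "z": 0, "wx": 0, "wy": 0, "wz": 0},
    {"fingers": 40, "x": 0, "y": -8, "z": 0, "wx": 0, "wy": 0, "wz": 0},
    {"fingers": 40, "x": 0, "y": -12, "z": 0, "wx": 0, "wy": 0, "wz": 0},
    {"fingers": 40, "x": 0, "y": -16, "z": 0, "wx": 0, "wy": 0, "wz": 0},
    {"fingers": 40, "x": 0, "y": -18, "z": 0, "wx": 0, "wy": 0, "wz": 0},
    {"fingers": 40, "x": 0, "y": -20, "z": 0, "wx": 0, "wy": 0, "wz": 0},
    {"fingers": 40, "x": 0, "y": -20, "z": 0, "wx": 0, "wy": 0, "wz": 0},
    {"fingers": 40, "x": 0, "y": -20, "z": 0, "wx": 0, "wy": 0, "wz": 0}
  ]
}}

```text
time: 18.65
position: [0.4486, -0.2564, 0.1797]
eef_rot: [-0.0, -0.707, 0.707, 0.0]
ft_force: [0.5, 1.2, -2.1]
opening: 0.0438
```

```bash
python3 - <<'E'
from h import *
st(); save('wrist','w13'); st()
E
```

```text
t 18.65 p [ 448.6 -256.4  179.7] psi -90.02 z [-0.  0. -1.] F [ 0.5  1.2 -2.1] T [0.03 0.11 0.  ] op 43.8
t 18.7 p [ 448.6 -256.4  179.7] psi -90.02 z [-0.  0. -1.] F [-1.3 -0.1 -0.9] T [-0.    0.13 -0.  ] op 43.6
```

View pics/w13.png

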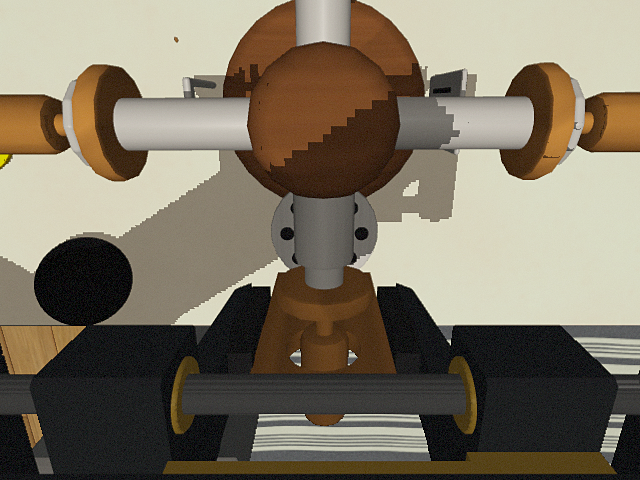

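Call:
{"api": "servo_tool", "payload": {
  "commands": [
    {"fingers": 40, "x": 0, "y": -2, "z": 0, "wx": 0, "wy": 0, "wz": 0},
    {"fingers": 40, "x": 0, "y": -4, "z": 0, "wx": 0, "wy": 0, "wz": 0},
    {"fingers": 40, "x": 0, "y": -6, "z": 0, "wx": 0, "wy": 0, "wz": 0},
    {"fingers": 40, "x": 0, "y": -7, "z": 0, "wx": 0, "wy": 0, "wz": 0},
    {"fingers": 40, "x": 0, "y": -8, "z": 0, "wx": 0, "wy": 0, "wz": 0},
    {"fingers": 40, "x": 0, "y": -8, "z": 0, "wx": 0, "wy": 0, "wz": 0}
  ]
}}

```text
time: 19.45
position: [0.4568, -0.2564, 0.1797]
eef_rot: [-0.0, -0.707, 0.707, 0.0]
ft_force: [-0.4, -0.2, -1.7]
opening: 0.0441
```

Call:
{"api": "servo_tool", "payload": {
  "commands": [
    {"fingers": 40, "x": 0, "y": -1, "z": 0, "wx": 0, "wy": 0, "wz": 0},
    {"fingers": 40, "x": 0, "y": -2, "z": 0, "wx": 0, "wy": 0, "wz": 0},
    {"fingers": 40, "x": 0, "y": -2, "z": 0, "wx": 0, "wy": 0, "wz": 0}
  ]
}}

```text
time: 19.82
position: [0.4589, -0.2563, 0.1797]
eef_rot: [-0.0, 0.707, -0.707, 0.0]
ft_force: [-0.0, 0.3, -2.1]
opening: 0.0434
```

```bash
python3 - <<'E'
from h import *
st(); save('wrist','w14'); st()
E
```

```text
t 19.82 p [ 458.9 -256.3  179.7] psi -90.0 z [ 0. -0. -1.] F [-0.   0.3 -2.1] T [-0.01  0.2   0.02] op 43.4
t 19.88 p [ 458.8 -256.4  179.7] psi -90.0 z [-0. -0. -1.] F [ 0.1 -0.4 -1.1] T [ 0.01  0.18 -0.02] op 43.7
```

View pics/w14.png

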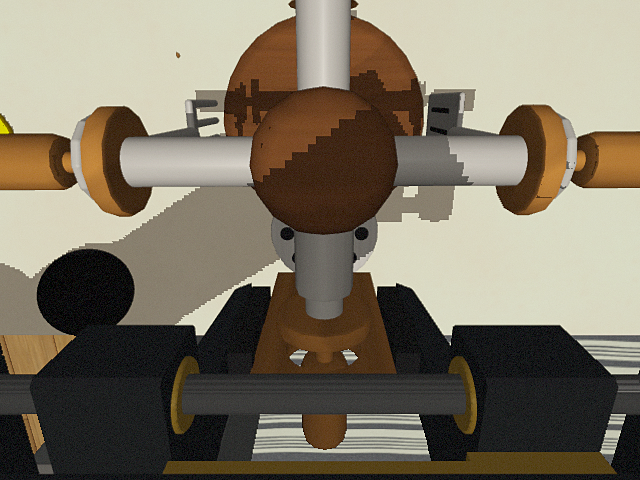

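Call:
{"api": "servo_tool", "payload": {
  "commands": [
    {"fingers": 40, "x": 0, "y": -1, "z": 0, "wx": 0, "wy": 0, "wz": 0},
    {"fingers": 40, "x": 0, "y": -2, "z": 0, "wx": 0, "wy": 0, "wz": 0},
    {"fingers": 40, "x": 0, "y": -2, "z": 0, "wx": 0, "wy": 0, "wz": 0}
  ]
}}

```text
time: 20.25
position: [0.4608, -0.2564, 0.1797]
eef_rot: [-0.0, -0.707, 0.707, -0.0]
ft_force: [0.6, 0.1, -0.4]
opening: 0.0436
```

Call:
{"api": "servo_tool", "payload": {
  "commands": [
    {"fingers": 40, "x": 0, "y": -1, "z": 0, "wx": 0, "wy": 0, "wz": 0},
    {"fingers": 40, "x": 0, "y": -1, "z": 0, "wx": 0, "wy": 0, "wz": 0}
  ]
}}

```text
time: 20.5
position: [0.4619, -0.2564, 0.1797]
eef_rot: [0.0, 0.707, -0.707, 0.0]
ft_force: [1.0, 0.7, -2.5]
opening: 0.0438
```

Call:
{"api": "servo_tool", "payload": {
  "commands": [
    {"fingers": 40, "x": 0, "y": -1, "z": 0, "wx": 0, "wy": 0, "wz": 0},
    {"fingers": 40, "x": 0, "y": -1, "z": 0, "wx": 0, "wy": 0, "wz": 0}
  ]
}}

```text
time: 20.75
position: [0.4629, -0.2564, 0.1798]
eef_rot: [0.0, -0.707, 0.707, -0.0]
ft_force: [-0.2, 0.4, -0.9]
opening: 0.0436
```

Call:
{"api": "servo_tool", "payload": {
  "commands": [
    {"fingers": 40, "x": 0, "y": -1, "z": 0, "wx": 0, "wy": 0, "wz": 0},
    {"fingers": 40, "x": 0, "y": -1, "z": 0, "wx": 0, "wy": 0, "wz": 0}
  ]
}}

```text
time: 21.0
position: [0.4638, -0.2564, 0.1797]
eef_rot: [-0.0, -0.707, 0.707, -0.0]
ft_force: [1.0, -1.0, -1.4]
opening: 0.0438
```

Call:
{"api": "servo_tool", "payload": {
  "commands": [
    {"fingers": 40, "x": 0, "y": -0.7, "z": 0, "wx": 0, "wy": 0, "wz": 0},
    {"fingers": 40, "x": 0, "y": -0.7, "z": 0, "wx": 0, "wy": 0, "wz": 0}
  ]
}}

```text
time: 21.25
position: [0.4645, -0.2563, 0.1797]
eef_rot: [0.0, -0.707, 0.707, -0.0]
ft_force: [0.9, 0.3, -2.0]
opening: 0.0439
```

Call:
{"api": "servo_tool", "payload": {
  "commands": [
    {"fingers": 40, "x": 0, "y": -0.7, "z": 0, "wx": 0, "wy": 0, "wz": 0},
    {"fingers": 40, "x": 0, "y": -0.7, "z": 0, "wx": 0, "wy": 0, "wz": 0}
  ]
}}

```text
time: 21.5
position: [0.4652, -0.2564, 0.1797]
eef_rot: [0.0, -0.707, 0.707, -0.0]
ft_force: [0.4, -0.4, -2.1]
opening: 0.0437
```

```bash
python3 - <<'E'
from h import *
st(); save('wrist','w15'); st()
E
```

```text
t 21.5 p [ 465.2 -256.4  179.7] psi -90.0 z [ 0. -0. -1.] F [ 0.4 -0.4 -2.1] T [0.02 0.16 0.02] op 43.7
t 21.55 p [ 465.2 -256.4  179.7] psi -90.0 z [-0. -0. -1.] F [-0.3 -0.6 -2. ] T [-0.07  0.13 -0.04] op 43.8
```

View pics/w15.png

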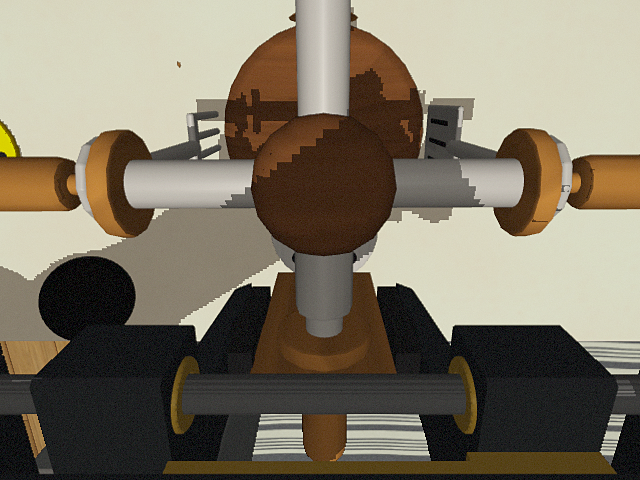

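The collar at (324,340) is very close to the grip, but there is still no force. I'll continue in 0.7 mm steps.

Call:
{"api": "servo_tool", "payload": {
  "commands": [
    {"fingers": 40, "x": 0, "y": -0.7, "z": 0, "wx": 0, "wy": 0, "wz": 0},
    {"fingers": 40, "x": 0, "y": -0.7, "z": 0, "wx": 0, "wy": 0, "wz": 0}
  ]
}}

```text
time: 21.8
position: [0.4659, -0.2564, 0.1797]
eef_rot: [0.0, -0.707, 0.707, -0.0]
ft_force: [-0.1, 0.1, -1.7]
opening: 0.0437
```

Call:
{"api": "servo_tool", "payload": {
  "commands": [
    {"fingers": 40, "x": 0, "y": -0.7, "z": 0, "wx": 0, "wy": 0, "wz": 0},
    {"fingers": 40, "x": 0, "y": -0.7, "z": 0, "wx": 0, "wy": 0, "wz": 0}
  ]
}}

```text
time: 22.05
position: [0.4667, -0.2564, 0.1798]
eef_rot: [0.0, -0.707, 0.707, -0.0]
ft_force: [0.1, -1.0, -1.6]
opening: 0.0439
```

Call:
{"api": "servo_tool", "payload": {
  "commands": [
    {"fingers": 40, "x": 0, "y": -0.7, "z": 0, "wx": 0, "wy": 0, "wz": 0},
    {"fingers": 40, "x": 0, "y": -0.7, "z": 0, "wx": 0, "wy": 0, "wz": 0}
  ]
}}

```text
time: 22.3
position: [0.467, -0.2564, 0.1797]
eef_rot: [-0.0, -0.707, 0.707, 0.0]
ft_force: [-1.4, 0.4, -1.2]
opening: 0.0438
```

Call:
{"api": "servo_tool", "payload": {
  "commands": [
    {"fingers": 40, "x": 0, "y": -0.7, "z": 0, "wx": 0, "wy": 0, "wz": 0},
    {"fingers": 40, "x": 0, "y": -0.7, "z": 0, "wx": 0, "wy": 0, "wz": 0}
  ]
}}

```text
time: 22.55
position: [0.4671, -0.2564, 0.1795]
eef_rot: [-0.0, -0.707, 0.707, 0.001]
ft_force: [-3.8, 1.0, -0.1]
opening: 0.0435
```

The position has stalled at 0.4671 and Fx has risen to about -4 N. I'll hold and take another reading to confirm.

Call:
{"api": "servo_tool", "payload": {
  "commands": [
    {"fingers": 40, "x": 0, "y": -0.5, "z": 0, "wx": 0, "wy": 0, "wz": 0},
    {"fingers": 40, "x": 0, "y": -0.5, "z": 0, "wx": 0, "wy": 0, "wz": 0}
  ]
}}

```text
time: 22.8
position: [0.4671, -0.2564, 0.1795]
eef_rot: [-0.001, -0.707, 0.707, 0.001]
ft_force: [-6.4, -0.5, 0.7]
opening: 0.044
```

```bash
python3 - <<'E'
from h import *
st(); save('wrist','w16'); st(); save('scene','s16'); st()
E
```

```text
t 22.8 p [ 467.1 -256.4  179.5] psi -90.05 z [-0.002  0.001 -1.   ] F [-6.4 -0.5  0.7] T [0.14 1.29 0.05] op 44.0
t 22.85 p [ 467.1 -256.4  179.5] psi -90.04 z [-0.002  0.001 -1.   ] F [-5.7  0.3  0.5] T [0.13 1.31 0.04] op 43.6
t 22.9 p [ 467.1 -256.4  179.5] psi -90.04 z [-0.002  0.001 -1.   ] F [-5.8  1.   1.4] T [0.06 1.3  0.04] op 43.5
```

View pics/w16.png

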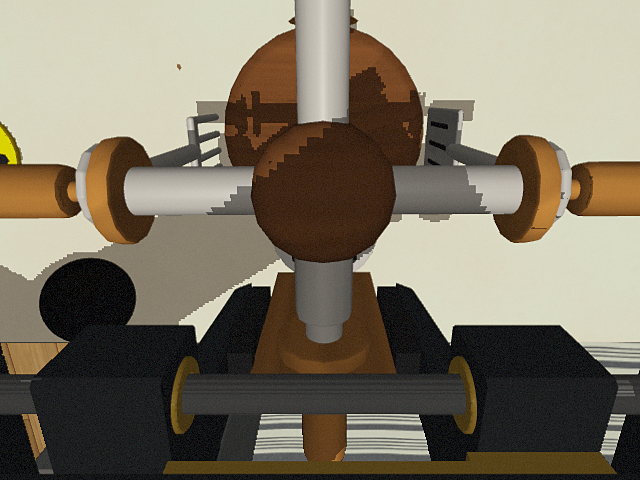

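Contact is confirmed: -6 N along x at TCP x = 0.4671. That puts the collar face about 53 mm from the axis, which fits the 52–74 mm range and the camera estimate of about 54. I'll back off to 2 mm clear of the collar, then lower 7 mm and check.

Call:
{"api": "servo_tool", "payload": {
  "commands": [
    {"fingers": 40, "x": 0, "y": 2, "z": 0, "wx": 0, "wy": 0, "wz": 0},
    {"fingers": 40, "x": 0, "y": 3.6, "z": 0, "wx": 0, "wy": 0, "wz": 0},
    {"fingers": 40, "x": 0, "y": 3.6, "z": 0, "wx": 0, "wy": 0, "wz": 0},
    {"fingers": 40, "x": 0, "y": 3.6, "z": 0, "wx": 0, "wy": 0, "wz": 0}
  ]
}}

```text
time: 23.4
position: [0.4652, -0.2564, 0.1798]
eef_rot: [-0.0, 0.707, -0.707, 0.0]
ft_force: [0.2, -0.3, -0.2]
opening: 0.0438
```

```bash
python3 - <<'E'
from h import *
st()
E
```

```text
t 23.4 p [ 465.2 -256.4  179.8] psi -90.0 z [ 0. -0. -1.] F [ 0.2 -0.3 -0.2] T [ 0.02  0.17 -0.01] op 43.8
```

Call:
{"api": "servo_tool", "payload": {
  "commands": [
    {"fingers": 40, "x": 0, "y": 0, "z": 1.5, "wx": 0, "wy": 0, "wz": 0},
    {"fingers": 40, "x": 0, "y": 0, "z": 3, "wx": 0, "wy": 0, "wz": 0},
    {"fingers": 40, "x": 0, "y": 0, "z": 4.5, "wx": 0, "wy": 0, "wz": 0},
    {"fingers": 40, "x": 0, "y": 0, "z": 5.5, "wx": 0, "wy": 0, "wz": 0},
    {"fingers": 40, "x": 0, "y": 0, "z": 5.5, "wx": 0, "wy": 0, "wz": 0}
  ]
}}

```text
time: 24.02
position: [0.4648, -0.2563, 0.1741]
eef_rot: [-0.0, -0.707, 0.707, 0.0]
ft_force: [0.0, 0.4, -2.1]
opening: 0.0436
```

Call:
{"api": "servo_tool", "payload": {
  "commands": [
    {"fingers": 40, "x": 0, "y": 0, "z": 1, "wx": 0, "wy": 0, "wz": 0},
    {"fingers": 40, "x": 0, "y": 0, "z": 1.5, "wx": 0, "wy": 0, "wz": 0},
    {"fingers": 40, "x": 0, "y": 0, "z": 1.5, "wx": 0, "wy": 0, "wz": 0}
  ]
}}

```text
time: 24.4
position: [0.4648, -0.2564, 0.1727]
eef_rot: [-0.0, -0.707, 0.707, 0.0]
ft_force: [0.0, -0.1, -1.2]
opening: 0.0436
```

```bash
python3 - <<'E'
from h import *
st(); save('wrist','w17'); st()
E
```

```text
t 24.4 p [ 464.8 -256.4  172.7] psi -90.01 z [-0.  0. -1.] F [ 0.  -0.1 -1.2] T [-0.04  0.1   0.02] op 43.6
t 24.45 p [ 464.9 -256.4  172.7] psi -90.01 z [ 0. -0. -1.] F [-0.4  0.4 -1.8] T [ 0.03  0.15 -0.04] op 43.7
```

View pics/w17.png

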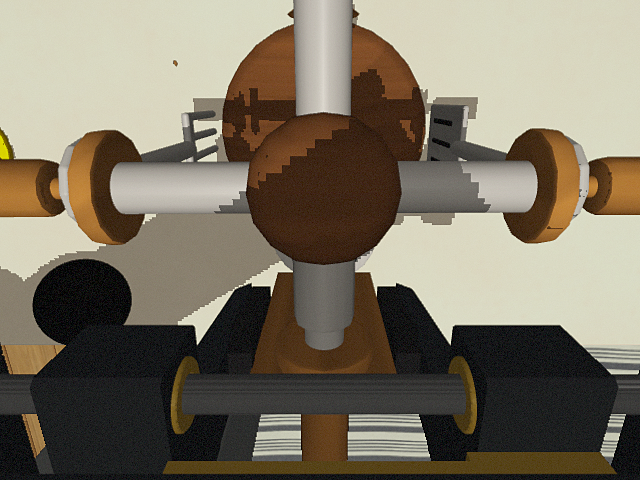

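The eye is now 7.5 mm below the axis with no contact. On the thick part it would have stopped at 4.5 mm, so it is in the groove. I'll lower the last 2 mm and feel for it seating.

Call:
{"api": "servo_tool", "payload": {
  "commands": [
    {"fingers": 40, "x": 0, "y": 0, "z": 1, "wx": 0, "wy": 0, "wz": 0},
    {"fingers": 40, "x": 0, "y": 0, "z": 2, "wx": 0, "wy": 0, "wz": 0},
    {"fingers": 40, "x": 0, "y": 0, "z": 2, "wx": 0, "wy": 0, "wz": 0}
  ]
}}

```text
time: 24.82
position: [0.4648, -0.2563, 0.1706]
eef_rot: [-0.0, -0.707, 0.707, 0.0]
ft_force: [-0.0, 0.9, -1.0]
opening: 0.044
```

Call:
{"api": "servo_tool", "payload": {
  "commands": [
    {"fingers": 40, "x": 0, "y": 0, "z": 0.5, "wx": 0, "wy": 0, "wz": 0},
    {"fingers": 40, "x": 0, "y": 0, "z": 0.8, "wx": 0, "wy": 0, "wz": 0},
    {"fingers": 40, "x": 0, "y": 0, "z": 0.8, "wx": 0, "wy": 0, "wz": 0}
  ]
}}

```text
time: 25.2
position: [0.4649, -0.2564, 0.1702]
eef_rot: [0.0, -0.707, 0.707, -0.0]
ft_force: [-0.7, 1.4, 3.8]
opening: 0.0434
```

It has seated: Fz is +3.8 N with the eye about 9.8 mm below the axis. Now I'll ease the upward load slightly and open slowly and evenly.

Call:
{"api": "servo_tool", "payload": {
  "commands": [
    {"fingers": 48, "x": 0, "y": 0, "z": -0.5, "wx": 0, "wy": 0, "wz": 0},
    {"fingers": 50, "x": 0, "y": 0, "z": -0.5, "wx": 0, "wy": 0, "wz": 0},
    {"fingers": 52, "x": 0, "y": 0, "z": -0.5, "wx": 0, "wy": 0, "wz": 0},
    {"fingers": 55, "x": 0, "y": 0, "z": -0.5, "wx": 0, "wy": 0, "wz": 0},
    {"fingers": 60, "x": 0, "y": 0, "z": -0.5, "wx": 0, "wy": 0, "wz": 0},
    {"fingers": 66, "x": 0, "y": 0, "z": -0.5, "wx": 0, "wy": 0, "wz": 0},
    {"fingers": 66, "x": 0, "y": 0, "z": -0.5, "wx": 0, "wy": 0, "wz": 0},
    {"fingers": 66, "x": 0, "y": 0, "z": -0.5, "wx": 0, "wy": 0, "wz": 0}
  ]
}}

```text
time: 26.2
position: [0.4649, -0.2564, 0.1704]
eef_rot: [-0.0, -0.707, 0.707, -0.0]
ft_force: [-0.1, -0.4, 0.4]
opening: 0.0581
```

```bash
python3 - <<'E'
from h import *
st(); save('wrist','w18'); save('scene','s18'); st()
a=cv2.imread('pics/s18.png')[230:370,330:490]; cv2.imwrite('pics/c18.png',cv2.resize(a,None,fx=4,fy=4,interpolation=cv2.INTER_CUBIC))
E
```

```text
t 26.2 p [ 464.9 -256.4  170.4] psi -90.0 z [ 0. -0. -1.] F [-0.1 -0.4  0.4] T [ 0.    0.15 -0.  ] op 58.1
t 26.3 p [ 464.8 -256.4  170.4] psi -90.01 z [-0. -0. -1.] F [-0.4  0.6  0.1] T [-0.02  0.21  0.01] op 58.5
```

View pics/w18.png

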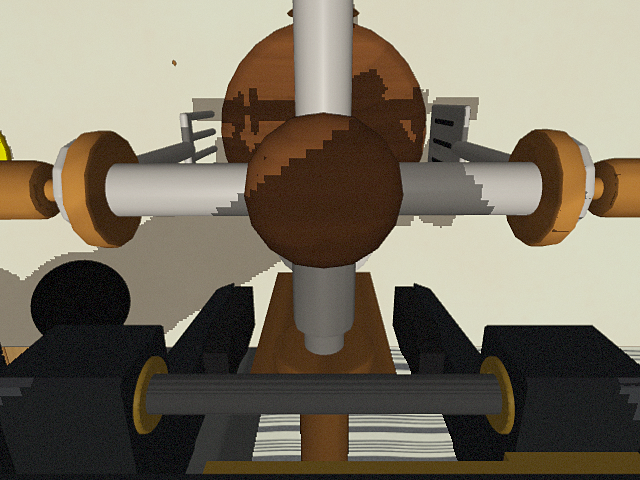

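View pics/c18.png

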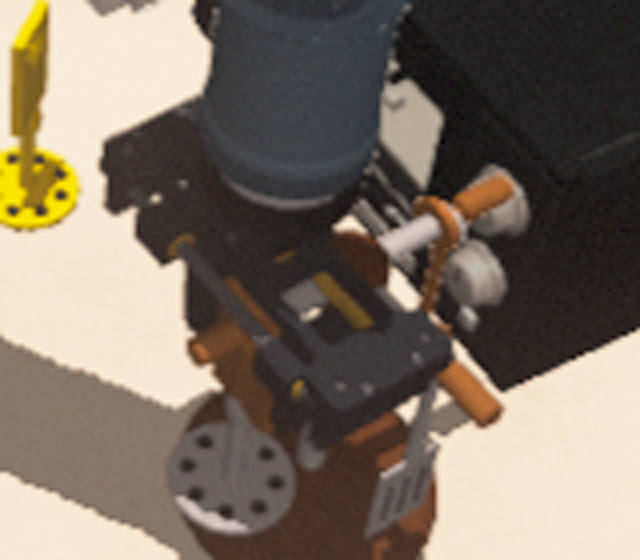

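The masher hangs on the peg, and the open jaws stand clear on both sides (inner edges at columns 253 and 393, grip 252–398 nearer the camera). I'll rise straight up.

Call:
{"api": "servo_tool", "payload": {
  "commands": [
    {"fingers": 66, "x": 0, "y": 0, "z": -8, "wx": 0, "wy": 0, "wz": 0},
    {"fingers": 66, "x": 0, "y": 0, "z": -20, "wx": 0, "wy": 0, "wz": 0},
    {"fingers": 66, "x": 0, "y": 0, "z": -35, "wx": 0, "wy": 0, "wz": 0},
    {"fingers": 66, "x": 0, "y": 0, "z": -55, "wx": 0, "wy": 0, "wz": 0},
    {"fingers": 66, "x": 0, "y": 0, "z": -80, "wx": 0, "wy": 0, "wz": 0},
    {"fingers": 66, "x": 0, "y": 10, "z": -110, "wx": 0, "wy": 0, "wz": 0},
    {"fingers": 66, "x": 0, "y": 30, "z": -140, "wx": 0, "wy": 0, "wz": 0},
    {"fingers": 66, "x": 0, "y": 50, "z": -160, "wx": 0, "wy": 0, "wz": 0},
    {"fingers": 66, "x": 0, "y": 50, "z": -160, "wx": 0, "wy": 0, "wz": 0}
  ]
}}

```text
time: 27.42
position: [0.4147, -0.257, 0.3322]
eef_rot: [0.002, -0.707, 0.708, -0.001]
ft_force: [0.2, -0.2, -0.2]
opening: 0.0584
```

```bash
python3 - <<'E'
from h import *
st(); c=save('wrist','w19'); save('top','t19'); save('scene','s19'); st()
a=cv2.imread('pics/s19.png')[230:380,330:490]; cv2.imwrite('pics/c19.png',cv2.resize(a,None,fx=4,fy=4,interpolation=cv2.INTER_CUBIC))
hsv=cv2.cvtColor(c['image'],cv2.COLOR_BGR2HSV); m=cv2.inRange(hsv,(5,110,60),(20,255,255)); m[300:]=0
n,l,s,ce=cv2.connectedComponentsWithStats(m)
for i in range(1,n):
    if s[i,4]>100: print(s[i],np.round(ce[i],1),np.round(onz(c,*ce[i],.2),4))
E
```

```text
t 27.43 p [ 414.7 -257.   332.2] psi -90.08 z [ 0.004  0.001 -1.   ] F [ 0.2 -0.2 -0.2] T [0.01 0.12 0.03] op 58.4
t 27.57 p [ 415.5 -255.8  330.1] psi -89.94 z [-0.  0. -1.] F [-0.1 -0.2 -0.4] T [0.02 0.15 0.02] op 58.4
[ 254    0  136  124 9440] [320.1  58.3] [ 0.5213 -0.254   0.2   ]
[217  25  19  56 576] [225.4  52.2] [ 0.5249 -0.1955  0.2   ]
[406  26  23  54 664] [417.9  52. ] [ 0.5249 -0.3145  0.2   ]
[ 434   39   62   28 1519] [466.1  52.1] [ 0.5248 -0.3444  0.2   ]
[ 149   41   62   27 1489] [178.  54.] [ 0.5239 -0.1661  0.2   ]
[ 288  131   69   79 2725] [322.7 160.8] [ 0.458  -0.2555  0.2   ]
[    0   237   186    63 10684] [ 85.2 266.6] [ 0.3812 -0.0817  0.2   ]
```

View pics/w19.png

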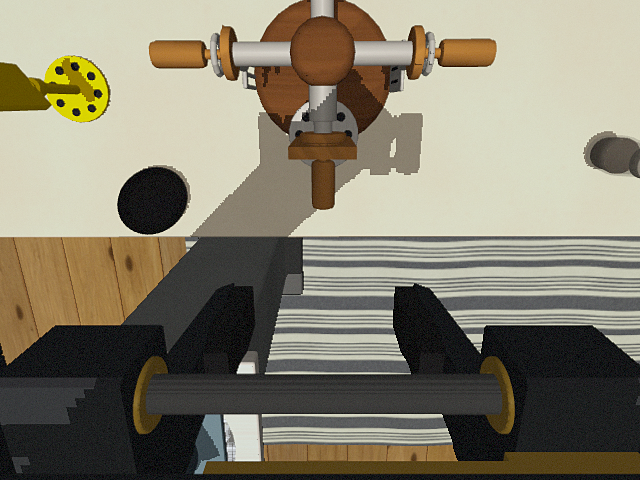

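View pics/c19.png

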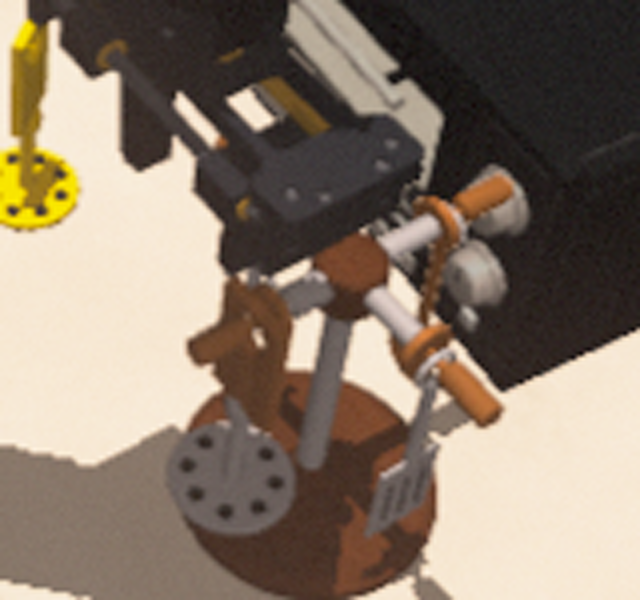

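View pics/s19.png

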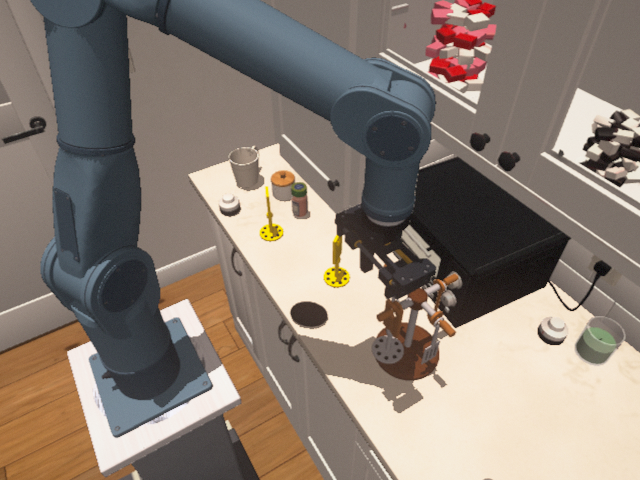

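The masher hangs upright in the groove against the collar (wrist 288–357, row 148), with the plain peg end showing in front of it (322,185). The peg points at the robot: side pegs at rows 52/54, peg on column 322.7. The other items stand where they were, and the gripper is clear. Handing in.

```bash
python3 - <<'E'
from h import *
a=load('w19')['image'].astype(int); b=save('wrist','w20')['image'].astype(int)
print('diff in carousel area',np.abs(a-b)[0:215,140:500].mean()); st()
print(robot.job_done())
E
```

```text
diff in carousel area 7.864517657192076
t 27.62 p [ 415.4 -255.8  329.9] psi -89.95 z [-0.001  0.    -1.   ] F [-0.3  0.1 -0.7] T [-0.03  0.16 -0.  ] op 58.1
the job is handed in; nothing more can be done
None
```

The potato masher now hangs in the groove of the empty peg, and the peg points straight at the robot. I handed the job in at 27.6 s of the 72 s allowed.

- **Carousel:** I caged the empty peg between the open jaws and turned it from about 0.87 rad to 0. The measured force was about 2.5–3 N while turning, and about 6 N when I briefly closed on the peg to centre it.
- **Masher:** I took it by the grip and slid it onto the peg. I felt the collar at about 6 N, with its face about 53 mm from the axis, which agrees with the roughly 54 mm I had from the camera.
- **Hanging:** I backed off 2 mm and lowered it. It passed the 4.5 mm level where it would have rested on the thick part, and seated about 9.8 mm below the peg's axis (9.5 mm expected) at about 4 N. Then I opened the jaws and rose clear.

**Last checks:**
- The masher hangs upright beside the collar and the gripper touches nothing.
- The peg is within about 0.5° of the front.
- The other things look undisturbed in the scene picture.
- A last check for movement told me nothing: I compared two wrist pictures, but the arm was still settling between them. It neither confirms nor contradicts that the masher was still.

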